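Load the solder spool dispenser

TASK

First swing the red lock lever right over to its other side to release it, then lay every solder spool on the bench (they roll) into the blue dispenser, on the two rails with its bore in line with the axle holes. Next start the steel axle, tip first, into the guide block and push it partway, let go, take it again by its red knob and push it fully home through the spools and the far cheek until the knob meets the guide block. Last, swing the lever back to lock, and do not tip over the jar or the mug on the way.

Things in the scene. Friction and masses are not known exactly. Their poses are not given: they have to be found in the camera images.
- dispenser: Fixed spool dispenser on a blue base plate 90 mm wide (x), 335 mm long (y), 12 mm thick. Origin on the bench, under the axle line, midway between two aluminium cheeks; z up. The axle line runs along y, 65 mm above the bench; the axle goes in towards +y, first through the guide block, then the far cheek. The cheeks are 54 mm wide and 88 mm high.
- cradle_mid (a point): Point on the axle line midway between the cheeks (dispenser axes, 65 mm up). Below it two steel rails of 12 mm diameter run along y at x = -18 and +18 mm, 31 mm lower, over the 200 mm between the cheeks. A spool laid across them, axis along y, has its centre on the axle line, and can still roll and slide along y. Room for four side by side, e.g. at y = -75, -25, 25, 75 mm.
- far_hole (a point): Centre of the inner mouth of the far cheek's 19 mm through bore, 100 mm along y from cradle_mid; the cheek is 15 mm thick.
- guide_mouth (a point): Centre of the outer mouth of the guide block's 19 mm through bore, on the axle line 145 mm in -y from cradle_mid; dispenser axes. The guide block is the near cheek and is 45 mm deep along y.
- axle: Loose steel axle: round shaft 16 mm in diameter, 265 mm long, with a 6 mm conical tip, and a red round knob 28 mm in diameter, 30 mm long at the other end; 0.19 to 0.3 kg. Origin at mid-shaft, x along the shaft to the tip; centre of mass 5 to 15 mm behind the origin. Starts level in its rest. Fully home, the knob's face meets the guide block and the tip stands 5 mm out of the far cheek.
- axle_tip (a point): The axle's tip, 132.5 mm ahead of the axle's origin.
- axle_knob (a point): Centre of the red knob, 147.5 mm behind the axle's origin (15 mm behind the knob's front face).
- axle_rest: Fixed dark wooden rest, base 60 x 200 x 10 mm, with two notched posts 80 mm either side of its centre along its y (14 mm thick along y, 34 mm wide, 49 mm high) that carry the axle, its centre line 45 mm above the bench, tip along the rest's +y. Origin on the bench under its centre.
- spool1: Black solder spool: a drum of 60 mm diameter, 36 mm wide, with black end flanges, grey wire wound almost flush and a 24 mm bore right through; 0.2 to 0.33 kg. Origin at its centre, axis and bore along its y. Starts standing on its round side (axis level, centre 30 mm up), so it rolls when pushed. May be absent.
- spool2: Orange solder spool: a drum of 60 mm diameter, 36 mm wide, with orange end flanges, grey wire wound almost flush and a 24 mm bore right through; 0.2 to 0.33 kg. Origin at its centre, axis and bore along its y. Starts standing on its round side (axis level, centre 30 mm up), so it rolls when pushed. May be absent.
- spool3: Black solder spool: a drum of 60 mm diameter, 36 mm wide, with black end flanges, grey wire wound almost flush and a 24 mm bore right through; 0.2 to 0.33 kg. Origin at its centre, axis and bore along its y. Starts standing on its round side (axis level, centre 30 mm up), so it rolls when pushed. May be absent.
- spool4: Orange solder spool: a drum of 60 mm diameter, 36 mm wide, with orange end flanges, grey wire wound almost flush and a 24 mm bore right through; 0.2 to 0.33 kg. Origin at its centre, axis and bore along its y. Starts standing on its round side (axis level, centre 30 mm up), so it rolls when pushed. May be absent.
- lock (a joint): Lock lever on a grey block beyond the far cheek, 157 mm along y from the dispenser's origin. Pivot 34 mm above the bench, along y; arm 80 mm long, ending in a red ball of 26 mm diameter. 0: leans 0.5 rad to the dispenser's -x (released); 1.0: leans 0.5 rad to +x (locked), where it starts. Stays where it is left; about 1 N at the ball moves it.
- lock_tip (a point): Centre of the lock lever's red ball; it moves with the lever.
- laths: Frame of wooden laths, 14 mm high and 18 mm wide, nailed round the working area, 410 mm (x) by 860 mm (y) between centre lines; origin on the bench at its middle. Stops rolling spools.
- flux_jar: Closed jar, 60 mm diameter, 90 mm high, standing outside the laths; origin at the centre of its underside.
- mug: White mug, 76 mm diameter, 90 mm high, standing outside the laths; origin at the centre of its underside.
- flux_brush: Loose flat brush, 160 mm long, lying inside the laths; of no use here.
- fid: Loose white plastic bar 150 x 18 x 10 mm lying inside the laths; of no use here.
- lead_weight: Loose dark block 50 x 50 x 22 mm standing inside the laths; of no use here.
There are look-alikes about, which are no part of the job. Leave any yellow look-alike of the spool1 alone.

How it is judged:
By the outcome, as a careful person would: the job done as asked, in the order asked, and still so for the second after the job is handed in, with the robot touching nothing.
Of spool1, spool2, spool3, spool4 only 3 to 4 are there at a start; the rules pass over those that are not, and their reading is None.
At some moment in a run one of spool1, spool2, spool3, spool4 may be knocked a few centimetres aside while the robot is not near it.
Once in a run the grip may slacken for a moment while it holds something.
It also fails if it takes over 210 s, if anything falls off the work surface, if the arm or the gripper's body presses on something with over 40 N, if the wrist force passes 120 N, or if a joint passes its speed limit or range.

ROBOT

A 7-joint arm with a two-finger parallel gripper is mounted at the origin on the work surface. World frame = base frame: x ahead of the robot, y to its left, z up, the work surface at z = 0. Lengths are in m, angles in rad, forces in N, time in s.
With the tool pointing down it reaches from about 0.35 to 0.9 m from the base axis. Payload 8.1 kg.
Tool frame: the origin (TCP) lies at the very end of the fingers, on their centre line; the grasp point (between the pads) lies 19 mm behind it; z points along the fingers, y is the line along which they close (so a half turn about z gives the same grasp; the last joint's range is limited). The gripper opens to 92 mm and grips with 3 to 60 N. Pads are 19 mm wide; open, the fingers measure 130 mm over their backs; the gripper's body (75 mm by 190 mm) begins 47 mm behind the grasp point.
Start: joints at [-1.404, 0.434, 0.025, 1.573, -0.012, 1.134, -0.075], TCP at [0.167, 0.602, 0.227] pointing down, gripper open.
Joint ranges: [-2.62, 2.62], [-0.44, 2.09], [-1.27, 1.32], [0.08, 2.57], [-1.32, 4.46], [0.12, 2], [-2.74, 2.74]. Speed limits (rad/s): [2.22, 2.22, 3.01, 3.01, 3.14, 3.14, 3.14].

INTERFACE

Orientations are given as a rotation vector (axis times angle).
In Python, from cell import readout, cams, job gives the robot as it stands.
- The arm moves only by the tool drive_tool, never from a script. Its argument "commands" is a list of rows, each a list of 3 entries, a list of its own where there are three numbers: the turn, a rotation vector about the tool's x, y, z in rad, then the shift along the tool's x, y, z in cm, then the gripper's target within -1 to 1 (fully open at 1, half-way at 0, shut at -1). A call has 1 to 20 rows; each row is the pose to reach, as a shift and turn from the pose commanded when the call began, along the tool's axes at that moment; what a row does not reach only later rows make up. A row lasts 1/12 s, in which the tool goes at most 41.7 mm and 7.16 degrees, less where a joint would pass 70% of its speed; a pose out of reach is approached as far as the arm can. A call with a gripper value outside its range is refused whole. The fingers move at their own pace and stop on an object; "newtons" is the grip in N (left out, the last holds). Time passes only in rows, so rows that repeat a pose let the fingers close. It gives the time, the measured TCP pose, the force, the opening and the grip force at its end, in the units of the state.
- readout.observe(): the state, without advancing time (a new reading comes with each control period).
- cams.get_image(name): name is "side" or "top"; returns the picture (420x560x3 uint8, blue, green, red); there is no depth.
- cams.camera_info(name): a dict with "camera_matrix" (3x3 intrinsics, pixels), "k1" (the pictures are not rectified: a ray, as slopes to the right and down, at radius r is drawn at 1 + k1 r^2 times it, then the intrinsics apply), "R" (3x3) and "t" (3): a world point X has camera coordinates R X + t. Camera axes: x right, y down, z forward; pixel columns grow to the right and rows downward; lengths in m; the calibration is good to about 2 mm. A picture is of the moment at which its call begins. camera_info takes no time and is no camera call.
- job.sign_off(): hands the job in; it is judged then, once.
The state is a dict: "clock": time; "joints": joint angles; "dq": joint speeds; "joint_efforts": joint torques, N m; "position": TCP position; "ee_rot": TCP orientation; "force": force on the tool from outside, world axes, zero at the start; "ft_torque": the same for the moment, N m; "width": opening from 0.0 (shut) to 1.0 (fully open); "gripper_force": force on a finger pad.
Only numpy, scipy, OpenCV 4.12 (cv2) and the standard library are available. Lean on these libraries where they do the work, as an engineer would, in place of code of your own. Each camera call takes 0.05 s, during which the arm holds its last target. There are 200 camera calls.

## Working session

There is one attempt and no reset: what is moved stays moved. The work goes in short steps, Python scripts to look and compute and a tool call to move; the robot and the scene stay as the last step left them, time stands still between calls to the robot, and variables do not carry over. Pictures are saved under pics/ and viewed, at most 14 in all, crops included, and the job is handed in when it is done.

Besides the shell and the picture viewer there is one more tool, called as name([rows], argument=value, ...), one row to a line, values as JSON. drive_tool: Moves the arm, as the interface text tells. Its arguments: {"type":"object","properties":{"commands":{"type":"array"},"newtons":{"type":"number"}},"required":["commands"]}

```bash
mkdir -p pics; ls; python3 - <<'E'
from cell import readout,cams
import cv2
for n in("top","side"):
    im=cams.get_image(n); cv2.imwrite(f"pics/{n}0.png",cv2.resize(im,(800,600),interpolation=cv2.INTER_CUBIC)); cv2.imwrite(f"pics/{n}0_raw.png",im)
    print(n,cams.camera_info(n))
print(readout.observe())
E
```

```text
pics
top {'camera_matrix': array([[472.10687842,   0.        , 281.39148924],
       [  0.        , 472.10687842, 217.01609732],
       [  0.        ,   0.        ,   1.        ]]), 'k1': -0.1516858479855019, 'R': array([[ 0.00554118, -0.99993228,  0.01023342],
       [-0.98706828, -0.00710881, -0.16014267],
       [ 0.16020457, -0.00921371, -0.98704083]]), 't': array([-4.85489415e-04,  5.60023981e-01,  1.31204284e+00])}
side {'camera_matrix': array([[520.67608507,   0.        , 274.98511304],
       [  0.        , 520.67608507, 209.04035136],
       [  0.        ,   0.        ,   1.        ]]), 'k1': -0.06992722519313732, 'R': array([[ 0.69885549, -0.71522626,  0.00723848],
       [-0.34195038, -0.34297789, -0.87489206],
       [ 0.62822842,  0.60894791, -0.48426387]]), 't': array([-0.38620753,  0.28032487,  1.16465159])}
{'clock': 0.1, 'joints': array([-1.40357134,  0.43515574,  0.02497586,  1.57397465, -0.01160899,
        1.13399421, -0.07509067]), 'dq': array([-0.00112952, -0.00345536,  0.00031901, -0.0024466 , -0.0002747 ,
       -0.0005115 ,  0.00106022]), 'joint_efforts': array([ 3.75132251e-03, -6.69122386e+01,  9.88411009e-01, -3.15143323e+01,
       -6.04048348e-02,  3.73407640e-02,  1.06229422e-04]), 'position': array([0.16653219, 0.60194747, 0.22603413]), 'ee_rot': array([-4.22648484e-01, -3.11296392e+00,  2.17581936e-03]), 'force': array([ 0.36503359, -0.29523057,  0.15390865]), 'ft_torque': array([-0.01460269, -0.00488921, -0.00806347]), 'gripper_force': 0.0, 'width': 1.002676755013919}
```

View pics/top0.png

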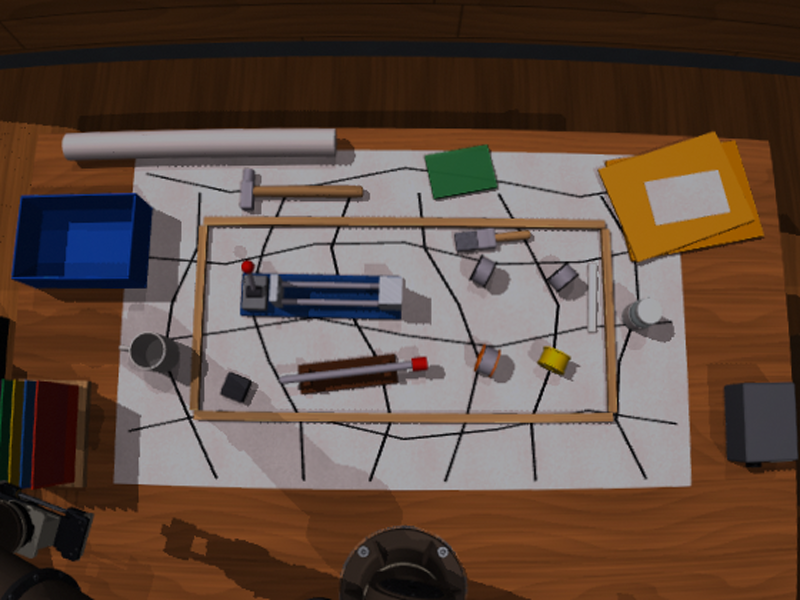

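View pics/side0.png

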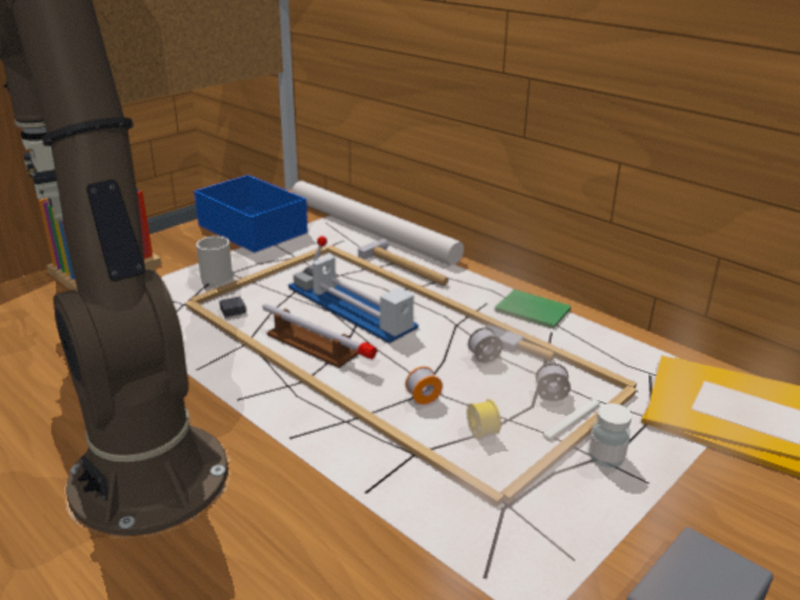

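Top view at 800x600 scale: the lever's red ball is at (248,267), the dispenser runs (242..403, 296), and the axle runs from tip (282,379) to knob (419,364).

Spool candidates are black (482,270), black (565,277), orange (487,360) and yellow (553,360). The yellow one is the look-alike, so I leave it. Three spools are present. Next I check them in close crops.

```bash
cat > h.py <<'E'
import numpy as np,cv2
from scipy.optimize import least_squares
from scipy.spatial.transform import Rotation as Ro
from cell import readout,cams,job
I={n:cams.camera_info(n) for n in("top","side")}
def proj(n,X):
    c=I[n];p=np.atleast_2d(X)@c["R"].T+c["t"];s=p[:,:2]/p[:,2:];s=s*(1+c["k1"]*(s**2).sum(1,keepdims=True))
    K=c["camera_matrix"];return s*[K[0,0],K[1,1]]+K[:2,2]
def onz(n,uv,z):   # raw pixel -> world point at height z
    c=I[n];u=cv2.undistortPoints(np.array([[uv]],float),c["camera_matrix"],np.array([c["k1"],0,0,0.]))[0,0]
    d=c["R"].T@np.r_[u,1];o=-c["R"].T@c["t"];return o+d*(z-o[2])/d[2]
def tri(a,b): # top raw px, side raw px
    return least_squares(lambda X:np.r_[proj("top",X)[0]-a,proj("side",X)[0]-b],[.5,0,.05]).x
def crop(n,x0,y0,x1,y1,f,name,im=None):
    im=cams.get_image(n) if im is None else im
    cv2.imwrite(f"pics/{name}.png",cv2.resize(im[y0:y1,x0:x1],None,fx=f,fy=f,interpolation=cv2.INTER_CUBIC))
def st():
    s=readout.observe();return s,np.array(s["position"]),Ro.from_rotvec(s["ee_rot"])
def rel(p,yaw,tilt=None):
    """shift(cm)/turn to reach TCP p pointing down, tool y (closing) axis at yaw from world +y"""
    s,P,R=st();z=np.array([0,0,-1.]);y=np.array([-np.sin(yaw),np.cos(yaw),0]);T=Ro.from_matrix(np.c_[np.cross(y,z),y,z])
    return (R.inv()*T).as_rotvec().round(3),(R.inv().apply(np.array(p)-P)*100).round(2)
E
python3 - <<'E'
from h import *
t=cv2.imread("pics/top0_raw.png");s=cv2.imread("pics/side0_raw.png")
crop("top",162,178,310,278,5.4,"c1",t)
a=cv2.resize(t[160:275,320:430],None,fx=3.6,fy=3.6,interpolation=cv2.INTER_CUBIC)
b=cv2.resize(s[215:330,275:412],None,fx=2.9,fy=3.6,interpolation=cv2.INTER_CUBIC)
cv2.imwrite("pics/c2.png",np.hstack([a,b]));print(a.shape,b.shape)
crop("side",175,155,305,260,5.7,"c3",s)
E
```

```text
(414, 396, 3) (414, 397, 3)
```

View pics/c1.png

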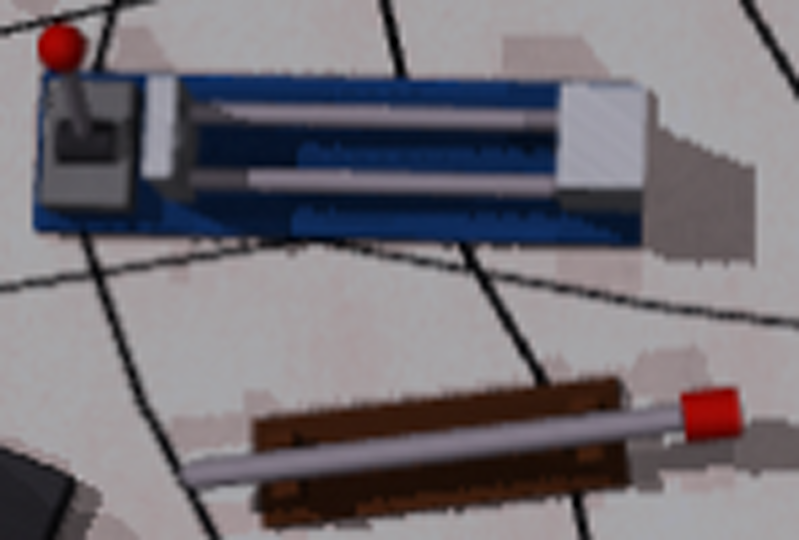

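View pics/c2.png

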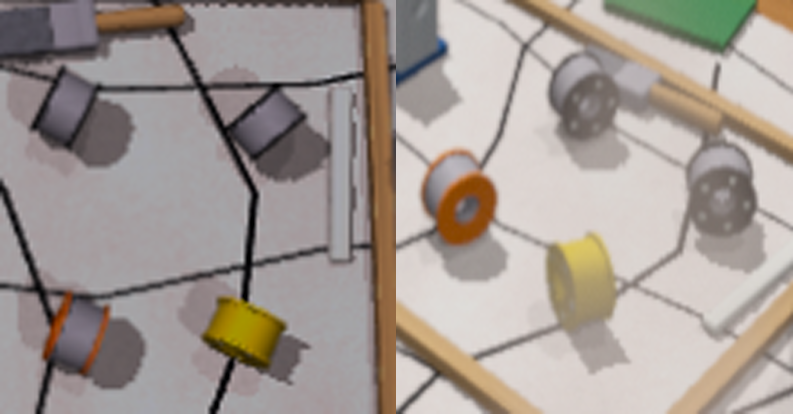

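View pics/c3.png

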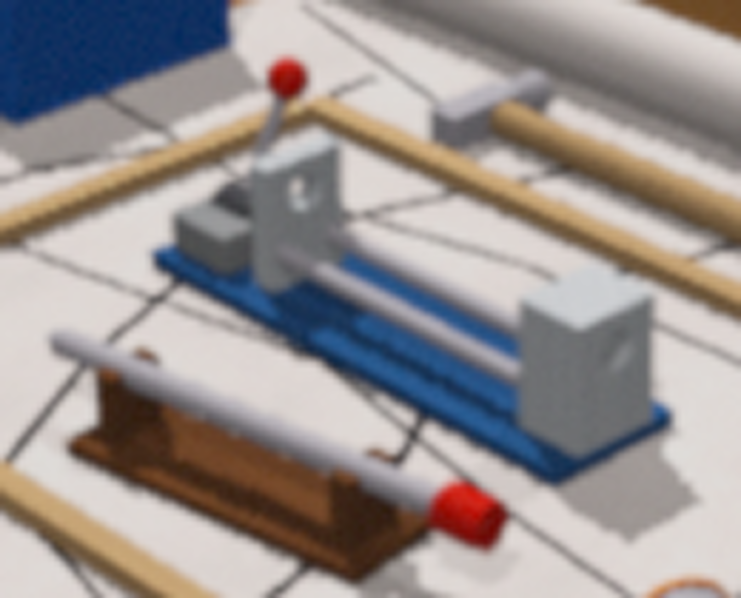

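Close crops confirm three spools: black A at c2 (66,106), black B at (266,123) and orange at (77,333). The yellow one at (246,332) stays where it is. The lever ball is at c1 (61,48), up towards +x, so it is locked. Next I fit the poses.

```bash
python3 - <<'E'
from h import *
r1=lambda u,v:np.array([162+(u+.5)/5.4-.5,178+(v+.5)/5.4-.5])
r3=lambda u,v:np.array([175+(u+.5)/5.7-.5,155+(v+.5)/5.7-.5])
r2=lambda u,v:np.array([320+(u+.5)/3.6-.5,160+(v+.5)/3.6-.5])
bx,bz=.080*np.sin(.5),.034+.080*np.cos(.5)
M=[[.027,-.1,.088],[.027,-.145,.088],[-.027,-.145,.088],[-.027,-.1,.088],[.027,.115,.088],[.027,.1,.088],[-.027,.1,.088],[-.027,.115,.088],[bx,.157,bz]]
T=[r1(*p) for p in[(562,83),(645,83),(643,190),(557,188),(148,76),(183,77),(172,178),(143,178),(61,48)]]
S=[r3(*p) for p in[(597,268),(652,290),(583,328),(523,297),(320,130),(338,148),(270,177),(252,160),(287,78)]]
M=np.array(M)
def W(q): 
    c,s=np.cos(q[2]),np.sin(q[2]);return np.c_[M[:,0]*c-M[:,1]*s+q[0],M[:,0]*s+M[:,1]*c+q[1],M[:,2]]
f=lambda q:np.r_[(proj("top",W(q))-T).ravel(),(proj("side",W(q))-S).ravel()]
q=least_squares(f,[.6,.1,0],loss="soft_l1").x;print("disp",q.round(4));print(f(q).reshape(-1,2).round(1).tolist())
for nm,a,b in[("tip",(183,473),(53,340)),("knob",(711,414),(468,516)),("ball",(61,48),(287,78))]:
    print(nm,tri(r1(*a),r3(*b)).round(4),"z45:",onz("top",r1(*a),.045).round(4),onz("side",r3(*b),.045).round(4))
for nm,c,d in[("A",(66,106),(31,17)),("B",(266,123),(29,33)),("O",(77,333),(32,12)),("Y",(246,332),(1,1))]:
    p=onz("top",r2(*c),.03);e=onz("top",r2(c[0]+d[0],c[1]+d[1]),.03)-p;print(nm,p.round(4),"axis yaw from y",round(np.arctan2(e[0],-e[1]),3))
for n,u in(("jar",(643,315)),("mug",(153,352)),("weight",(237,387)),("brush",(475,240))):print(n,onz("top",np.array(u)*.7,.04).round(3))
print("ee",st()[2].as_matrix().round(3).tolist())
E
```

```text
disp [ 0.5943  0.1497 -0.0119]
[[-0.5, 0.4], [0.2, 0.7], [0.2, -0.2], [-0.0, -0.1], [-0.0, 0.3], [-1.2, 0.2], [-0.1, 0.4], [-0.1, 0.3], [0.4, 0.1], [-0.1, -1.2], [1.2, 0.1], [0.2, -0.2], [-0.3, -0.2], [0.9, 0.5], [0.8, -1.2], [-0.3, -1.1], [-0.2, 0.4], [0.7, 0.1]]
tip [0.4182 0.2481 0.0419] z45: [0.4196 0.2464 0.045 ] [0.4135 0.245  0.045 ]
knob [ 0.452  -0.0304  0.0442] z45: [ 0.453  -0.0312  0.045 ] [ 0.4501 -0.0306  0.045 ]
ball [0.6341 0.3079 0.1043] z45: [0.6482 0.3209 0.045 ] [0.7169 0.4088 0.045 ]
A [ 0.6471 -0.1634  0.03  ] axis yaw from y -0.505
B [ 0.6346 -0.3292  0.03  ] axis yaw from y -0.866
O [ 0.461  -0.1697  0.03  ] axis yaw from y -0.356
Y [ 0.4622 -0.3072  0.03  ] axis yaw from y -0.79
jar [ 0.554 -0.495  0.04 ]
mug [0.471 0.51  0.04 ]
weight [0.402 0.332 0.04 ]
brush [ 0.708 -0.147  0.04 ]
ee [[-0.964, 0.267, -0.0], [0.267, 0.964, -0.001], [-0.0, -0.001, -1.0]]
```

```bash
python3 - <<'E'
from h import *
print(rel([.635,.306,.2],-1.583))
E
```

```text
(array([-1.000e-03,  1.000e-03,  1.313e+00]), array([-53.04, -16.03,   2.63]))
```

drive_tool([
  [[0,0,0.6],[-25,-7.5,1.5],0],
  [[0,0,1.313],[-53.0,-16.0,2.6],0],
  [[0,0,1.313],[-53.0,-16.0,2.6],0],
  [[0,0,1.313],[-53.0,-16.0,2.6],0],
  [[0,0,1.313],[-53.0,-16.0,2.6],0],
  [[0,0,1.313],[-53.0,-16.0,2.6],0],
  [[0,0,1.313],[-53.0,-16.0,2.6],0],
  [[0,0,1.313],[-53.0,-16.0,2.6],0],
  [[0,0,1.313],[-53.0,-16.0,2.6],0],
  [[0,0,1.313],[-53.0,-16.0,2.6],0],
  [[0,0,1.313],[-53.0,-16.0,2.6],0],
  [[0,0,1.313],[-53.0,-16.0,2.6],0],
  [[0,0,1.313],[-53.0,-16.0,2.6],0],
  [[0,0,1.313],[-53.0,-16.0,2.6],0],
  [[0,0,1.313],[-53.0,-16.0,2.6],0],
  [[0,0,1.313],[-53.0,-16.0,2.6],0],
  [[0,0,1.313],[-53.0,-16.0,2.6],0],
  [[0,0,1.313],[-53.0,-16.0,2.6],0],
], newtons=20)

```text
clock: 1.6
position: [0.6333, 0.3088, 0.2006]
ee_rot: [-2.231, -2.21, 0.0]
force: [-1.0, -0.5, -0.3]
width: 0.504
gripper_force: 0.0
```

drive_tool([
  [[0,0,0],[-0.2,0.1,4],0],
  [[0,0,0],[-0.2,0.1,8],0],
  [[0,0,0],[-0.2,0.1,10.8],0],
  [[0,0,0],[-0.2,0.1,10.8],0],
  [[0,0,0],[-0.2,-0.9,10.8],0],
  [[0,0,0],[-0.2,-1.9,10.8],0],
  [[0,0,0],[-0.2,-2.9,10.8],0],
  [[0,0,0],[-0.2,-3.9,10.8],0],
  [[0,0,0],[-0.2,-4.9,10.8],0],
  [[0,0,0],[-0.2,-5.9,10.8],0],
  [[0,0,0],[-0.2,-6.9,10.8],0],
  [[0,0,0],[-0.2,-7.6,10.8],0],
  [[0,0,0],[-0.2,-8.1,10.8],0],
  [[0,0,0],[-0.2,-8.5,10.8],0],
  [[0,0,0],[-0.2,-8.7,10.8],0],
  [[0,0,0],[-0.2,-8.7,10.8],0],
])

```text
clock: 2.93
position: [0.5483, 0.3059, 0.0928]
ee_rot: [2.234, 2.207, 0.002]
force: [1.9, 1.6, -0.8]
width: 0.499
gripper_force: 1.2
```

drive_tool([
  [[0,0,0],[0,-0.2,0],0],
  [[0,0,0],[0,-0.3,0],0],
  [[0,0,0],[0,-0.4,0],0],
  [[0,0,0],[0,-0.4,0],0],
])

```text
clock: 3.27
position: [0.5479, 0.3059, 0.093]
ee_rot: [2.233, 2.203, 0.009]
force: [15.6, 3.4, -11.4]
width: 0.498
gripper_force: 7.7
```

```bash
python3 - <<'E'
from h import *
s,P,R=st();print(s["force"],P)
t=cams.get_image("top");u=cams.get_image("side")
def red(im,x0,y0,x1,y1):
    c=im[y0:y1,x0:x1].astype(int);m=(c[...,2]>120)&(c[...,1]<60)&(c[...,0]<60);v,w=np.nonzero(m);return np.array([w.mean()+x0,v.mean()+y0]),m.sum()
for im,b in((t,(150,160,210,240)),(u,(195,150,260,215))):
    try:print(red(im,*b))
    except Exception as e:print(e)
d=[.5943,.1497];print([proj(n,[.596-.0384,.3063,.1042]) for n in("top","side")])
E
```

```text
[ 15.56600462   3.3607716  -11.43934517] [0.54787539 0.30588989 0.0929771 ]
(array([nan, nan]), np.int64(0))
(array([206.11111111, 173.22222222]), np.int64(9))
[array([[172.0448769 , 213.68101732]]), array([[207.32980534, 175.48291136]])]<stdin>:5: RuntimeWarning: Mean of empty slice.
  ret = ret.dtype.type(ret / rcount)
```

drive_tool([
  [[0,0,0],[0,0.8,0],0],
  [[0,0,0],[0,0.8,-4],0.3],
  [[0,0,0],[0,0.8,-8],1],
  [[0,0,0],[0,0.8,-11],1],
  [[0,0,-0.3],[-20,5,-11],1],
  [[0,0,-0.5],[-40,9,-11],1],
  [[0,0,-0.5],[-40,9,-11],1],
  [[0,0,-0.5],[-40,9,-11],1],
  [[0,0,-0.5],[-40,9,-11],1],
  [[0,0,-0.5],[-40,9,-11],1],
  [[0,0,-0.5],[-40,9,-11],1],
  [[0,0,-0.5],[-40,9,-11],1],
  [[0,0,-0.5],[-40,9,-11],1],
  [[0,0,-0.5],[-40,9,-11],1],
  [[0,0,-0.5],[-40,9,-11],1],
])

```text
clock: 4.62
position: [0.6283, -0.1054, 0.203]
ee_rot: [1.632, 2.681, -0.007]
force: [-0.4, -1.5, 0.2]
width: 1.0
gripper_force: 0.0
```

```bash
python3 - <<'E'
from h import *
im=cams.get_image("top");cv2.imwrite("pics/t1.png",im)
s,P,R=st();print(P,rel([.647,-.1634,.15],-2.076))
crop("top",160,150,460,290,2.66,"v1",im)
E
```

```text
[ 0.62831103 -0.10093649  0.20265944] (array([-0.001,  0.002,  0.985]), array([-6.39, -1.22,  5.28]))
```

View pics/v1.png

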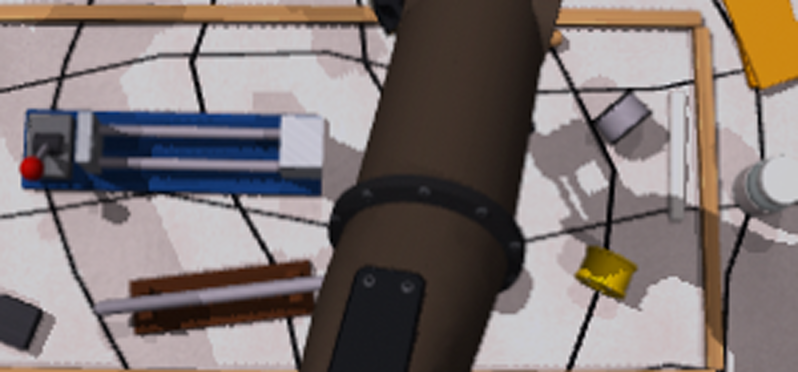

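Picture v1: the ball is at (31,168), so the lever is now released on the -x side. B at (622,117) and yellow at (607,271) have not moved. I'm positioning over A.

drive_tool([
  [[0,0,0.5],[-6.4,-1.2,4],0.52],
  [[0,0,0.985],[-6.4,-1.2,8],0.52],
  [[0,0,0.985],[-6.4,-1.2,8],0.52],
  [[0,0,0.985],[-6.4,-1.2,8],0.52],
  [[0,0,0.985],[-6.4,-1.2,8],0.52],
  [[0,0,0.985],[-6.4,-1.2,8],0.52],
  [[0,0,0.985],[-6.4,-1.2,8],0.52],
  [[0,0,0.985],[-6.4,-1.2,8],0.52],
  [[0,0,0.985],[-6.4,-1.2,8],0.52],
  [[0,0,0.985],[-6.4,-1.2,8],0.52],
  [[0,0,0.985],[-6.4,-1.2,8],0.52],
  [[0,0,0.985],[-6.4,-1.2,8],0.52],
])

```text
clock: 5.67
position: [0.6483, -0.1568, 0.1227]
ee_rot: [-2.697, -1.61, -0.0]
force: [0.5, -0.1, -0.3]
width: 0.761
gripper_force: 0.0
```

```bash
python3 - <<'E'
from h import *
s,P,R=st();print(P,rel([.645,-.162,.02],-2.076))
im=cams.get_image("side");crop("side",270,190,410,300,5.6,"v2",im)
print(((proj("side",[.647,-.1634,.03])-[270,190])*5.6).round())
E
```

```text
[ 0.64828453 -0.1567895   0.1227016 ] (array([-0.   , -0.   ,  0.011]), array([-0.62, -0.04, 10.27]))
[[394. 284.]]
```

View pics/v2.png

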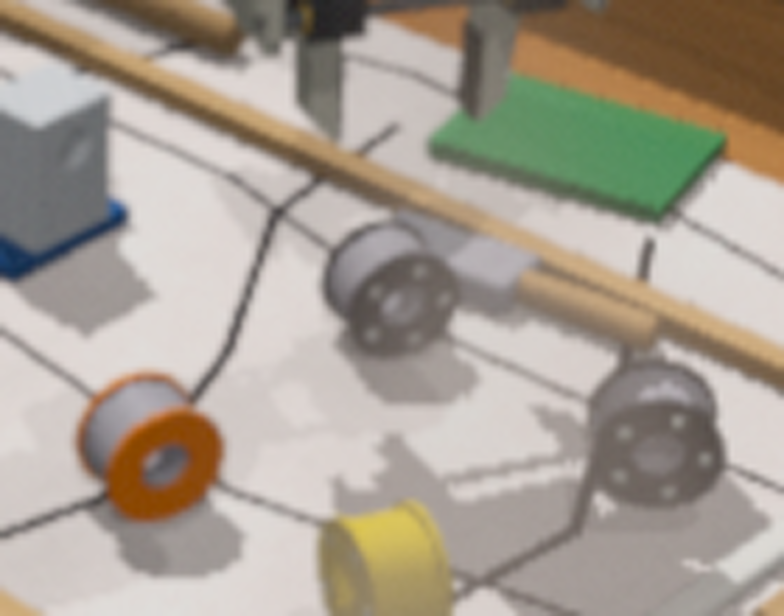

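Picture v2: spool A is at (392,288) as predicted. The brush ferrule beside it is about 12 mm high, so I grasp with the tips at z = 21 mm.

drive_tool([
  [[0,0,0.011],[-0.6,0,4],0.52],
  [[0,0,0.011],[-0.6,0,7],0.52],
  [[0,0,0.011],[-0.6,0,9],0.52],
  [[0,0,0.011],[-0.6,0,10.1],0.52],
  [[0,0,0.011],[-0.6,0,10.1],0.52],
  [[0,0,0.011],[-0.6,0,10.1],-0.2],
  [[0,0,0.011],[-0.6,0,10.1],-0.2],
  [[0,0,0.011],[-0.6,0,10.1],-0.2],
  [[0,0,0.011],[-0.6,0,10.1],-0.2],
  [[0,0,0.011],[-0.6,0,10.1],-0.2],
  [[0,0,0.011],[-0.6,0,10.1],-0.2],
], newtons=25)

```text
clock: 6.63
position: [0.6464, -0.1628, 0.0231]
ee_rot: [2.707, 1.591, 0.003]
force: [-1.0, 0.4, 7.2]
width: 0.65
gripper_force: 24.8
```

drive_tool([
  [[0,0,0],[0,0,-3],-0.2],
  [[0,0,0],[0,0,-6],-0.2],
  [[0,0,0],[0,0,-10],-0.2],
  [[0,0,0],[0,0,-14],-0.2],
  [[0,0,0],[0,0,-14],-0.2],
])

```text
clock: 7.05
position: [0.6491, -0.1646, 0.1702]
ee_rot: [2.702, 1.587, 0.013]
force: [1.0, -1.1, -2.2]
width: 0.653
gripper_force: 24.8
```

```bash
python3 - <<'E'
from h import *
s,P,R=st();print(P,s["force"],s["width"]);
print(rel([.595,.2157,.163],-1.583))
E
```

```text
[ 0.64912952 -0.16455068  0.17015347] [ 1.02056381 -1.10448975 -2.23299085] 0.6529023303203897
(array([ 0.012, -0.   , -0.496]), array([ 30.57, -23.25,   0.56]))
```

drive_tool([
  [[0,0,-0.1],[6,-5,0],-0.2],
  [[0,0,-0.2],[12,-10,0],-0.2],
  [[0,0,-0.3],[18,-15,0],-0.2],
  [[0,0,-0.4],[24,-19,0],-0.2],
  [[0,0,-0.496],[30.6,-23.2,0],-0.2],
  [[0,0,-0.496],[30.6,-23.2,0],-0.2],
  [[0,0,-0.496],[30.6,-23.2,0],-0.2],
  [[0,0,-0.496],[30.6,-23.2,0],-0.2],
  [[0,0,-0.496],[30.6,-23.2,0],-0.2],
  [[0,0,-0.496],[30.6,-23.2,0],-0.2],
  [[0,0,-0.496],[30.6,-23.2,0],-0.2],
  [[0,0,-0.496],[30.6,-23.2,0],-0.2],
  [[0,0,-0.496],[30.6,-23.2,0],-0.2],
  [[0,0,-0.496],[30.6,-23.2,0],-0.2],
])

```text
clock: 8.22
position: [0.592, 0.2157, 0.1618]
ee_rot: [2.237, 2.205, -0.001]
force: [0.3, -0.8, -2.7]
width: 0.648
gripper_force: 24.8
```

```bash
python3 - <<'E'
from h import *
s,P,R=st();print(P,s["force"],s["width"]);
print(rel([.595,.2157,.059],-1.583))
im=cams.get_image("side");crop("side",175,120,305,225,5.7,"v3",im)
E
```

```text
[0.591976   0.21574146 0.16182496] [ 0.30012941 -0.76608752 -2.73584272] 0.6484557679180395
(array([ 0.   ,  0.001, -0.002]), array([1.000e-02, 3.000e-01, 1.028e+01]))
```

View pics/v3.png

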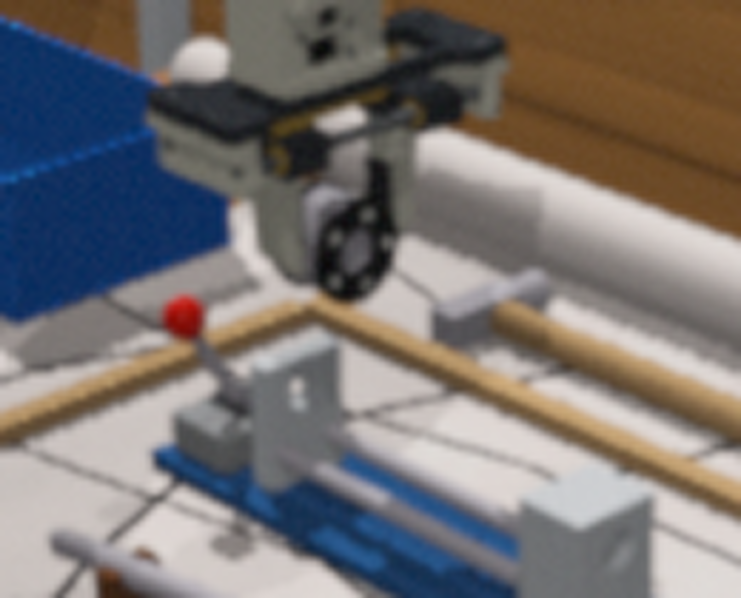

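The spool is held level over the cradle, with its near-flange bore at (355,250) and the ball at (183,317). Lowering it now.

drive_tool([
  [[0,0,0],[0,0.3,4],-0.2],
  [[0,0,0],[0,0.3,7],-0.2],
  [[0,0,0],[0,0.3,8.5],-0.2],
  [[0,0,0],[0,0.3,9.3],-0.2],
  [[0,0,0],[0,0.3,9.8],-0.2],
  [[0,0,0],[0,0.3,10.1],-0.2],
  [[0,0,0],[0,0.3,10.2],-0.2],
  [[0,0,0],[0,0.3,10.2],-0.2],
])

```text
clock: 8.93
position: [0.5953, 0.2177, 0.0607]
ee_rot: [2.235, 2.207, 0.002]
force: [1.0, 0.4, -2.2]
width: 0.652
gripper_force: 24.8
```

drive_tool([
  [[0,0,0],[0,0,0.15],-0.2],
  [[0,0,0],[0,0,0.25],-0.2],
  [[0,0,0],[0,0,0.3],-0.2],
  [[0,0,0],[0,0,0.3],-0.2],
])

```text
clock: 9.27
position: [0.5954, 0.2179, 0.0582]
ee_rot: [2.235, 2.207, 0.003]
force: [-1.5, -1.1, 8.3]
width: 0.65
gripper_force: 24.8
```

drive_tool([
  [[0,0,0],[0,0,0.3],0.3],
  [[0,0,0],[0,0,0.3],0.6],
  [[0,0,0],[0,0,0.3],0.6],
  [[0,0,0],[0,0,-4],0.6],
  [[0,0,0],[0,0,-8],0.6],
  [[0,0,0],[0,0,-12],0.6],
  [[0,0,0.2],[-15,2,-12],0.55],
  [[0,0,0.4],[-35,3,-12],0.55],
  [[0,0,0.854],[-54.7,4,-12],0.55],
  [[0,0,0.854],[-54.7,4,-12],0.55],
  [[0,0,0.854],[-54.7,4,-12],0.55],
  [[0,0,0.854],[-54.7,4,-12],0.55],
  [[0,0,0.854],[-54.7,4,-12],0.55],
  [[0,0,0.854],[-54.7,4,-12],0.55],
  [[0,0,0.854],[-54.7,4,-12],0.55],
  [[0,0,0.854],[-54.7,4,-12],0.55],
  [[0,0,0.854],[-54.7,4,-12],0.55],
  [[0,0,0.854],[-54.7,4,-12],0.55],
  [[0,0,0.854],[-54.7,4,-12],0.55],
  [[0,0,0.854],[-54.7,4,-12],0.55],
])

```text
clock: 10.93
position: [0.6251, -0.3395, 0.1774]
ee_rot: [2.948, 1.07, -0.004]
force: [-2.9, -0.3, 1.0]
width: 0.772
gripper_force: 0.0
```

```bash
python3 - <<'E'
from h import *
s,P,R=st();print(P,s["force"],s["width"]);
print(rel([.6346,-.3292,.1],-2.437))
t=cams.get_image("top");u=cams.get_image("side")
a=cv2.resize(t[155:275,162:422],None,fx=3,fy=3,interpolation=cv2.INTER_CUBIC);b=cv2.resize(u[150:330,175:435],None,fx=3,fy=3,interpolation=cv2.INTER_CUBIC)[:, :780]
cv2.imwrite("pics/v4.png",cv2.resize(np.vstack([a,b[:240*1+300]]),(693,800*693//693))[:600*2] if 0 else cv2.resize(np.vstack([a,b]),(520,600)))
E
```

```text
[ 0.62508951 -0.33953142  0.17743585] [-2.893803   -0.2582505   0.98104119] 0.7721994257720138
(array([ 0.004,  0.004, -0.009]), array([ 1.42, -0.22,  7.74]))
```

View pics/v4.png

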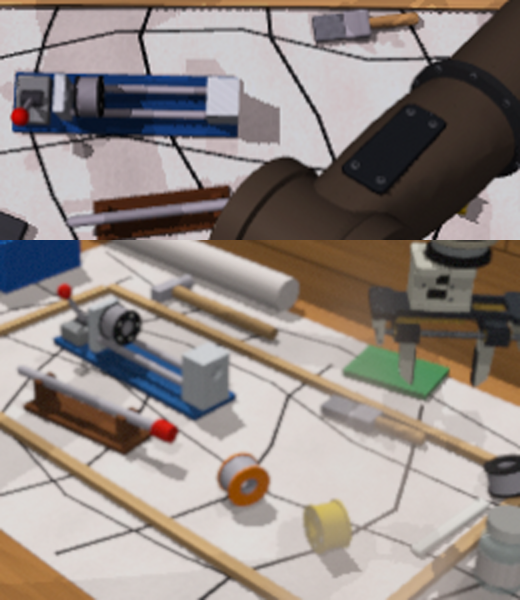

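Picture v4: A lies in the cradle at the far cheek, at (90,97) in the top half. B was knocked and is now near the right lath at side (505,475). I fetch orange next, which also clears the view of B.

```bash
python3 - <<'E'
from h import *
print(proj("side",[.461,-.1697,.03]),"seen 296.5,270");print(rel([.461,-.1697,.12],-1.927))
E
```

```text
[[297.38564416 269.22653459]] seen 296.5,270
(array([ 0.001,  0.002, -0.515]), array([ -2.07, -23.25,   5.66]))
```

drive_tool([
  [[0,0,-0.1],[-0.5,-6,0],0.7],
  [[0,0,-0.3],[-1,-12,0],0.7],
  [[0,0,-0.515],[-2.1,-18,3],0.7],
  [[0,0,-0.515],[-2.1,-23.2,5.7],0.7],
  [[0,0,-0.515],[-2.1,-23.2,5.7],0.7],
  [[0,0,-0.515],[-2.1,-23.2,5.7],0.7],
  [[0,0,-0.515],[-2.1,-23.2,5.7],0.7],
  [[0,0,-0.515],[-2.1,-23.2,5.7],0.7],
  [[0,0,-0.515],[-2.1,-23.2,5.7],0.7],
  [[0,0,-0.515],[-2.1,-23.2,5.7],0.7],
  [[0,0,-0.515],[-2.1,-23.2,5.7],0.7],
  [[0,0,-0.515],[-2.1,-23.2,5.7],0.7],
])

```text
clock: 12.03
position: [0.4626, -0.1673, 0.12]
ee_rot: [2.575, 1.798, 0.001]
force: [-0.5, -1.2, 0.2]
width: 0.85
gripper_force: 0.0
```

```bash
python3 - <<'E'
from h import *
s,P,R=st();print(P,s["force"],s["width"]);
print(rel([.461,-.1697,.012],-1.927))
t=cams.get_image("top");u=cams.get_image("side")
a=cv2.resize(t[160:280,330:430],None,fx=4,fy=4,interpolation=cv2.INTER_CUBIC);b=cv2.resize(u[225:345,380:480],None,fx=4,fy=4,interpolation=cv2.INTER_CUBIC)
cv2.imwrite("pics/v5.png",np.hstack([a,b]))
E
```

```text
[ 0.462571   -0.16734604  0.12000812] [-0.45141046 -1.15093968  0.15199384] 0.8497534823652189
(array([0.001, 0.   , 0.005]), array([-0.27, -0.08, 10.8 ]))
```

View pics/v5.png

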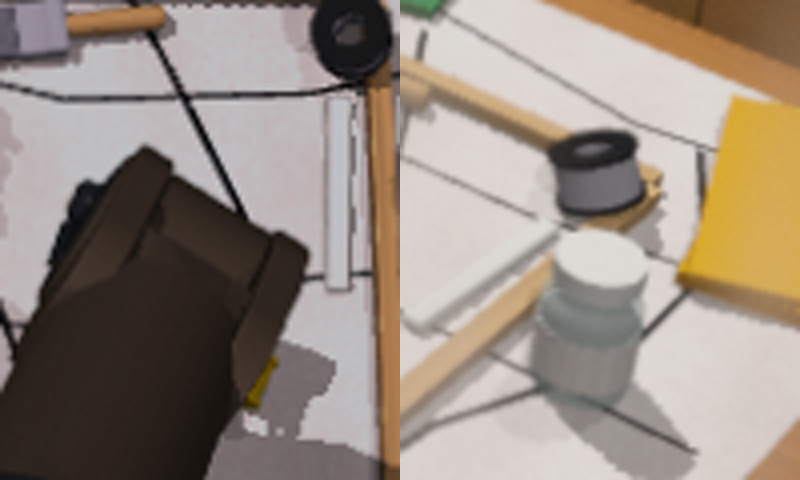

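Picture v5: B now lies flat on its flange on the corner of the laths, at top (351,33). I'll have to stand it up again later. Orange first.

drive_tool([
  [[0,0,0.005],[-0.3,0,4],0.7],
  [[0,0,0.005],[-0.3,0,8],0.7],
  [[0,0,0.005],[-0.3,0,10],0.7],
  [[0,0,0.005],[-0.3,0,10.7],0.7],
  [[0,0,0.005],[-0.3,0,10.7],0.7],
  [[0,0,0.005],[-0.3,0,10.7],-0.2],
  [[0,0,0.005],[-0.3,0,10.7],-0.2],
  [[0,0,0.005],[-0.3,0,10.7],-0.2],
  [[0,0,0.005],[-0.3,0,10.7],-0.2],
  [[0,0,0.005],[-0.3,0,10.7],-0.2],
  [[0,0,0.005],[-0.3,0,10.7],-0.2],
  [[0,0,0.005],[-0.3,0,10.7],-0.2],
  [[0,0,0.005],[-0.3,0,10.7],-0.2],
], newtons=25)

```text
clock: 13.22
position: [0.4615, -0.1696, 0.0139]
ee_rot: [2.579, 1.792, 0.003]
force: [-1.4, 0.5, 8.6]
width: 0.652
gripper_force: 25.0
```

drive_tool([
  [[0,0,0],[0,0,-4],-0.2],
  [[0,0,0],[0,0,-8],-0.2],
  [[0,0,0],[0,0,-12],-0.2],
  [[0,0,0],[0,0,-14.5],-0.2],
  [[0,0,0],[0,0,-14.5],-0.2],
])

```text
clock: 13.63
position: [0.4634, -0.1706, 0.1628]
ee_rot: [2.575, 1.789, 0.01]
force: [1.8, -1.2, -2.6]
width: 0.653
gripper_force: 25.0
```

```bash
python3 - <<'E'
from h import *
s,P,R=st();print(P,s["force"],s["width"]);
print(rel([.5945,.1497,.155],-1.583))
E
```

```text
[ 0.46342911 -0.17056378  0.16284597] [ 1.8039523  -1.20360895 -2.60750078] 0.6533335495499
(array([ 0.009, -0.001, -0.344]), array([34.59,  1.11,  0.87]))
```

drive_tool([
  [[0,0,-0.1],[7,0.2,0],-0.2],
  [[0,0,-0.2],[14,0.5,0],-0.2],
  [[0,0,-0.3],[21,0.8,0],-0.2],
  [[0,0,-0.344],[28,1.1,0.4],-0.2],
  [[0,0,-0.344],[34.6,1.1,0.8],-0.2],
  [[0,0,-0.344],[34.6,1.1,0.8],-0.2],
  [[0,0,-0.344],[34.6,1.1,0.8],-0.2],
  [[0,0,-0.344],[34.6,1.1,0.8],-0.2],
  [[0,0,-0.344],[34.6,1.1,0.8],-0.2],
  [[0,0,-0.344],[34.6,1.1,0.8],-0.2],
  [[0,0,-0.344],[34.6,1.1,0.8],-0.2],
  [[0,0,-0.344],[34.6,1.1,0.8],-0.2],
  [[0,0,-0.344],[34.6,1.1,0.8],-0.2],
])

```text
clock: 14.72
position: [0.5912, 0.1493, 0.1496]
ee_rot: [-2.237, -2.206, 0.001]
force: [0.6, -0.0, -3.3]
width: 0.652
gripper_force: 25.0
```

```bash
python3 - <<'E'
from h import *
s,P,R=st();print(P,s["force"],s["width"]);
print(rel([.5945,.1497,.049],-1.583))
E
```

```text
[0.59116019 0.14931987 0.14955576] [ 0.63239469 -0.00931497 -3.25251159] 0.6518455241191484
(array([-0.001,  0.001, -0.002]), array([ 0.05,  0.34, 10.06]))
```

drive_tool([
  [[0,0,0],[0,0.3,4],-0.2],
  [[0,0,0],[0,0.3,7],-0.2],
  [[0,0,0],[0,0.3,8.5],-0.2],
  [[0,0,0],[0,0.3,9.3],-0.2],
  [[0,0,0],[0,0.3,9.8],-0.2],
  [[0,0,0],[0,0.3,10.1],-0.2],
  [[0,0,0],[0,0.3,10.2],-0.2],
  [[0,0,0],[0,0.3,10.2],-0.2],
])

```text
clock: 15.38
position: [0.595, 0.1503, 0.0493]
ee_rot: [2.236, 2.207, 0.001]
force: [-3.5, -1.8, -0.5]
width: 0.65
gripper_force: 25.0
```

drive_tool([
  [[0,0,0],[0,-0.05,0.1],-0.2],
  [[0,0,0],[0,-0.05,0.1],0.2],
  [[0,0,0],[0,-0.05,0.1],0.6],
  [[0,0,0],[0,-0.05,0.1],0.6],
  [[0,0,0],[0,0,-4],0.6],
  [[0,0,0],[0,0,-8],0.6],
  [[0,0,0],[0,0,-15],0.8],
  [[0,0,0],[0,0,-15],0.8],
  [[0,0,0],[0,0,-15],0.8],
])

```text
clock: 16.13
position: [0.5988, 0.1515, 0.2053]
ee_rot: [2.231, 2.204, 0.017]
force: [1.3, 0.2, -0.9]
width: 0.899
gripper_force: 0.0
```

```bash
python3 - <<'E'
from h import *
for z in(.036,.05):print(z,onz("top",(417.4,167.9),z).round(4))
# side: top face centre v5 (594-400,150)/4
print(tri((417.4,167.9),(380+193/4.,225+149/4.)).round(4))
s,P,R=st();print(P)
im=cams.get_image("top")
a=cv2.resize(im[140:215,160:310],None,fx=4,fy=4,interpolation=cv2.INTER_CUBIC)
b=cv2.resize(im[150:225,340:490],None,fx=4,fy=4,interpolation=cv2.INTER_CUBIC)
cv2.imwrite("pics/v6.png",np.vstack([a,b]))
E
```

```text
0.036 [ 0.7136 -0.4039  0.036 ]
0.05 [ 0.7097 -0.3996  0.05  ]
[ 0.712  -0.4022  0.0414]
[0.59882437 0.15150437 0.20533905]
```

View pics/v6.png

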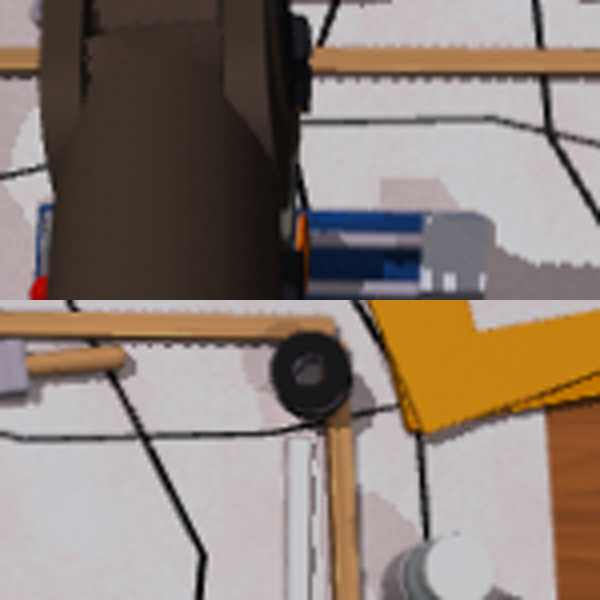

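Picture v6: orange is in the cradle at (303,240). B's disc is at (312,374), propped on the right lath and leaning about 20° towards +y, with its top centre at about (0.712,-0.402,0.041). I'll grip it across x, tilt it and set it down on its round side.

drive_tool([
  [[0,0,0],[-8,1.5,0],1],
  [[0,0,0],[-24,5,0],1],
  [[0,0,0],[-40,9,0],1],
  [[0,0,0],[-55.6,11.3,0],1],
  [[0,0,0],[-55.6,11.3,4],1],
  [[0,0,0],[-55.6,11.3,8],1],
  [[0,0,0],[-55.6,11.3,8],1],
  [[0,0,0],[-55.6,11.3,8],1],
  [[0,0,0],[-55.6,11.3,8],1],
  [[0,0,0],[-55.6,11.3,8],1],
  [[0,0,0],[-55.6,11.3,8],1],
  [[0,0,0],[-55.6,11.3,8],1],
  [[0,0,0],[-55.6,11.3,8],1],
  [[0,0,0],[-55.6,11.3,8],1],
  [[0,0,0],[-55.6,11.3,8],1],
  [[0,0,0],[-55.6,11.3,8],1],
  [[0,0,0],[-55.6,11.3,8],1],
  [[0,0,0],[-55.6,11.3,8],1],
])

```text
clock: 17.68
position: [0.7017, -0.4045, 0.1176]
ee_rot: [-2.233, -2.21, -0.002]
force: [-0.4, 1.1, 1.3]
width: 0.997
gripper_force: 0.0
```

```bash
python3 - <<'E'
from h import *
s,P,R=st();print(P,s["joints"].round(3));print(rel([.712,-.405,.019],-1.57))
E
```

```text
[ 0.70171594 -0.40450998  0.11762307] [ 0.23   0.866  0.486  1.154 -0.392  1.21   0.695]
(array([ 0.001, -0.001, -0.011]), array([-0.05,  1.02,  9.86]))
```

drive_tool([
  [[0,0,0],[0,1,3],1],
  [[0,0,0],[0,1,6],1],
  [[0,0,0],[0,1,8.5],1],
  [[0,0,0],[0,1,9.6],1],
  [[0,0,0],[0,1,9.8],1],
  [[0,0,0],[0,1,9.8],1],
])

```text
clock: 18.18
position: [0.7113, -0.4055, 0.0201]
ee_rot: [-2.233, -2.209, -0.0]
force: [0.7, 0.2, 0.6]
width: 0.999
gripper_force: 0.0
```

drive_tool([
  [[0,0,0],[0,0,0],-0.2],
  [[0,0,0],[0,0,0],-0.2],
  [[0,0,0],[0,0,0],-0.2],
  [[0,0,0],[0,0,0],-0.2],
  [[0,0,0],[0,0,0],-0.2],
  [[0,0,0],[0,0,0],-0.2],
  [[0,0,0],[0,0,0],-0.2],
  [[0,0,0],[0,0,0],-0.2],
], newtons=30)

```text
clock: 18.85
position: [0.7117, -0.4066, 0.0206]
ee_rot: [2.233, 2.207, 0.001]
force: [1.7, 0.1, 5.0]
width: 0.651
gripper_force: 30.0
```

drive_tool([
  [[0,0,0],[0,0,-4],-0.2],
  [[0,0,0],[0,0,-8],-0.2],
  [[0,0,0],[0,0,-12],-0.2],
  [[0,0,-0.1],[5,-3,-16],-0.2],
  [[0,0,-0.3],[10,-6,-16],-0.2],
  [[0,0,-0.5],[20,-11,-16],-0.2],
  [[0,0,-1.25],[20,-11,-16],-0.2],
  [[0,0,-1.25],[20,-11,-16],-0.2],
  [[0,0,-1.25],[20,-11,-16],-0.2],
  [[0,0,-1.25],[20,-11,-16],-0.2],
  [[0,0,-1.25],[20,-11,-16],-0.2],
  [[0,0,-1.25],[20,-11,-16],-0.2],
  [[0,0,-1.25],[20,-11,-16],-0.2],
  [[0,0,-1.25],[20,-11,-16],-0.2],
  [[0,0,-1.25],[20,-11,-16],-0.2],
])

```text
clock: 20.1
position: [0.6025, -0.2053, 0.179]
ee_rot: [-0.523, -3.096, -0.0]
force: [-0.4, -0.7, -2.9]
width: 0.648
gripper_force: 30.0
```

```bash
python3 - <<'E'
from h import *
s,P,R=st();print(P,s["force"],s["width"],s["joints"].round(3));print(R.as_matrix().round(2))
u=cams.get_image("side");c=proj("side",P)[0].astype(int);print(c)
crop("side",c[0]-55,c[1]-45,c[0]+55,c[1]+45,5,"v7",u)
E
```

```text
[ 0.60247139 -0.20529478  0.1790161 ] [-0.42989244 -0.72874382 -2.9077367 ] 0.6479014171828608 [ 0.105  0.496  0.207  1.613 -0.113  1.046  1.581]
[[-0.94  0.33 -0.  ]
 [ 0.33  0.94  0.  ]
 [ 0.   -0.   -1.  ]]
[346 204]
```

View pics/v7.png

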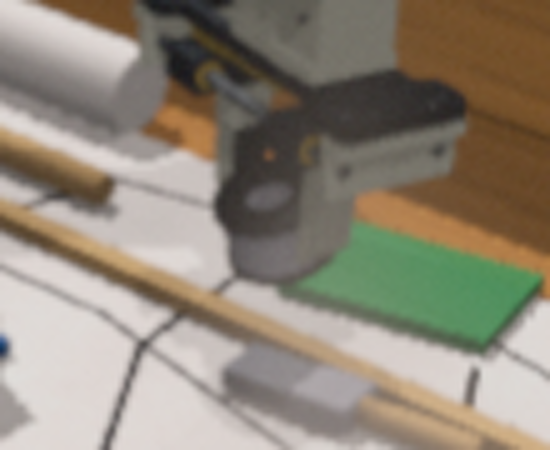

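Spool B is held with its top face leaning inward, at v7 (265,195). Tilting the tool outward.

drive_tool([
  [[0,-0.12,0],[0,0,0],-0.2],
  [[0,-0.24,0],[0,0,0],-0.2],
  [[0,-0.36,0],[0,0,0],-0.2],
  [[0,-0.48,0],[0,0,0],-0.2],
  [[0,-0.6,0],[0,0,0],-0.2],
  [[0,-0.72,0],[0,0,0],-0.2],
  [[0,-0.84,0],[0,0,0],-0.2],
  [[0,-0.95,0],[0,0,0],-0.2],
  [[0,-0.95,0],[0,0,0],-0.2],
  [[0,-0.95,0],[0,0,0],-0.2],
])

```text
clock: 20.98
position: [0.5844, -0.221, 0.168]
ee_rot: [0.456, 2.523, -0.212]
force: [-0.4, -0.9, -2.9]
width: 0.652
gripper_force: 30.0
```

```bash
python3 - <<'E'
from h import *
s,P,R=st();print(P,s["force"],s["width"],s["joints"].round(3));print(R.as_matrix().round(3))
u=cams.get_image("side");c=proj("side",P)[0].astype(int);print(c)
t=cams.get_image("top");d=proj("top",P)[0].astype(int);print(d)
f=lambda im,c:cv2.resize(im[c[1]-45:c[1]+45,c[0]-40:c[0]+40],None,fx=5,fy=5,interpolation=cv2.INTER_CUBIC)
cv2.imwrite("pics/v8.png",np.hstack([f(u,c),f(t,d)]))
E
```

```text
[ 0.58440697 -0.22099648  0.16796064] [-0.44164329 -0.92626528 -2.8534064 ] 0.6522160578667598 [0.133 0.269 0.068 2.202 0.924 0.159 0.526]
[[-0.785  0.365  0.502]
 [ 0.276  0.93  -0.244]
 [-0.555 -0.053 -0.83 ]]
[346 212]
[366 201]
```

View pics/v8.png

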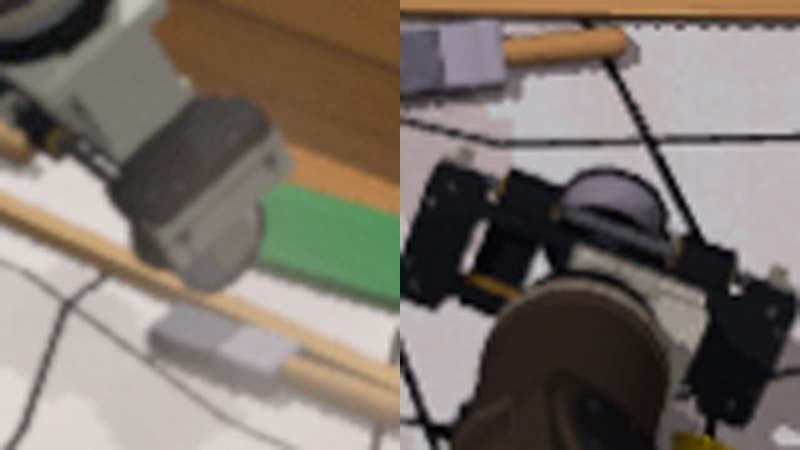

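```bash
cat >> h.py <<'E'
def relt(p,yaw,a):
    s,P,R=st();z=np.array([0,0,-1.]);y=np.array([-np.sin(yaw),np.cos(yaw),0]);T=Ro.from_matrix(np.c_[np.cross(y,z),y,z])*Ro.from_rotvec([0,a,0])
    return (R.inv()*T).as_rotvec().round(3),(R.inv().apply(np.array(p)-P)*100).round(2)
E
python3 - <<'E'
from h import *
print(st()[1]);print(relt([.68,-.31,.17],-.43,-.6));print(relt([.68,-.31,.17],-.43,-.95))
E
```

```text
[ 0.58434905 -0.22083334  0.16783412]
(array([-0.013, -0.009,  0.078]), array([-10.08,  -4.83,   6.79]))
(array([ 0.001, -0.359,  0.08 ]), array([-10.08,  -4.83,   6.79]))
```

drive_tool([
  [[0,0,0.03],[-3,-1.5,2],-0.2],
  [[0,0,0.06],[-6,-3,4],-0.2],
  [[0,0,0.08],[-10,-4.8,6.8],-0.2],
  [[0,0,0.08],[-10,-4.8,6.8],-0.2],
  [[0,0,0.08],[-10,-4.8,6.8],-0.2],
  [[0,0,0.08],[-10,-4.8,6.8],-0.2],
  [[0,-0.1,0.08],[-10,-4.8,6.8],-0.2],
  [[0,-0.2,0.08],[-10,-4.8,6.8],-0.2],
  [[0,-0.3,0.08],[-10,-4.8,6.8],-0.2],
  [[0,-0.36,0.08],[-10,-4.8,6.8],-0.2],
  [[0,-0.36,0.08],[-10,-4.8,6.8],-0.2],
  [[0,-0.36,0.08],[-10,-4.8,6.8],-0.2],
  [[0,-0.36,0.08],[-10,-4.8,6.8],-0.2],
])

```text
clock: 22.17
position: [0.6689, -0.3235, 0.1637]
ee_rot: [0.54, 2.337, -0.307]
force: [-0.3, -0.8, -3.6]
width: 0.645
gripper_force: 30.0
```

```bash
python3 - <<'E'
from h import *
s,P,R=st();print(P,s["force"],s["width"],s["joints"].round(3));print(R.as_matrix().round(3))
for z in (.05,.09):print(relt([.68,-.31,z],-.43,-.95))
E
```

```text
[ 0.66889236 -0.32352006  0.16373055] [-0.28779076 -0.78225323 -3.60114891] 0.645095747845862 [ 0.514  0.455 -0.292  2.062  1.95   0.323 -0.432]
[[-0.663  0.461  0.59 ]
 [ 0.293  0.885 -0.362]
 [-0.689 -0.067 -0.722]]
(array([-0.082, -0.189,  0.018]), array([7.5 , 2.47, 8.37]))
(array([-0.082, -0.189,  0.018]), array([4.74, 2.2 , 5.49]))
```

drive_tool([
  [[-0.03,-0.06,0],[1.5,0.7,1.8],-0.2],
  [[-0.06,-0.12,0.01],[3,1.4,3.6],-0.2],
  [[-0.08,-0.19,0.018],[4.7,2.2,5.5],-0.2],
  [[-0.08,-0.19,0.018],[4.7,2.2,5.5],-0.2],
  [[-0.08,-0.19,0.018],[4.7,2.2,5.5],-0.2],
  [[-0.08,-0.19,0.018],[4.7,2.2,5.5],-0.2],
  [[-0.08,-0.19,0.018],[4.7,2.2,5.5],-0.2],
  [[-0.08,-0.19,0.018],[4.7,2.2,5.5],-0.2],
  [[-0.08,-0.19,0.018],[4.7,2.2,5.5],-0.2],
  [[-0.08,-0.19,0.018],[4.7,2.2,5.5],-0.2],
])

```text
clock: 23.0
position: [0.6819, -0.3121, 0.0926]
ee_rot: [0.47, 2.148, -0.247]
force: [-0.7, 0.1, -3.7]
width: 0.652
gripper_force: 30.0
```

```bash
python3 - <<'E'
from h import *
s,P,R=st();print(P,s["force"],s["width"],s["joints"].round(3));print(R.as_matrix().round(3))
for z in (.038,.045,.055):print(relt([.68,-.31,z],-.43,-1.0))
E
```

```text
[ 0.68186391 -0.3120568   0.09260701] [-0.73690744  0.13925984 -3.66335013] 0.6522133352054424 [ 0.772  0.729 -0.622  2.198  2.637  0.78  -0.941]
[[-0.527  0.419  0.739]
 [ 0.24   0.908 -0.344]
 [-0.815 -0.003 -0.579]]
(array([-0.004, -0.047,  0.001]), array([4.6 , 0.13, 2.95]))
(array([-0.004, -0.047,  0.001]), array([4.03, 0.12, 2.55]))
(array([-0.004, -0.047,  0.001]), array([3.21, 0.12, 1.97]))
```

drive_tool([
  [[0,-0.1,0],[1.5,0,1],-0.2],
  [[0,-0.2,0],[3.2,0.1,2],-0.2],
  [[0,-0.3,0],[3.2,0.1,2],-0.2],
  [[0,-0.3,0],[3.2,0.1,2],-0.2],
  [[0,-0.3,0],[3.2,0.1,2],-0.2],
  [[0,-0.3,0],[3.2,0.1,2],-0.2],
])

```text
clock: 23.5
position: [0.6791, -0.31, 0.0513]
ee_rot: [0.408, 1.861, -0.297]
force: [-0.2, -0.1, -2.5]
width: 0.65
gripper_force: 30.0
```

```bash
python3 - <<'E'
from h import *
s,P,R=st();print(P,s["force"],s["width"],s["joints"].round(3));print(R.as_matrix().round(3)[2])
u=cams.get_image("side");cv2.imwrite("pics/s_b.png",u);t=cams.get_image("top");cv2.imwrite("pics/t_b.png",t)
E
```

```text
[ 0.67912478 -0.3100457   0.05128265] [-0.16883261 -0.12220369 -2.49171338] 0.6499181699100517 [ 0.764  1.058 -0.604  2.296  2.984  1.412 -1.047]
[-0.948 -0.003 -0.318]
```

drive_tool([
  [[0,0,0],[0.5,0,0.17],-0.2],
  [[0,0,0],[0.95,0,0.32],-0.2],
  [[0,0,0],[1.2,0,0.4],-0.2],
  [[0,0,0],[1.2,0,0.4],-0.2],
])

```text
clock: 23.93
position: [0.6792, -0.3104, 0.0396]
ee_rot: [0.408, 1.858, -0.297]
force: [-0.3, -0.3, -3.2]
width: 0.65
gripper_force: 30.0
```

drive_tool([
  [[0,0,0],[0.3,0,0.1],-0.2],
  [[0,0,0],[0.5,0,0.17],-0.2],
  [[0,0,0],[0.6,0,0.2],-0.2],
  [[0,0,0],[0.6,0,0.2],-0.2],
])

```text
clock: 24.27
position: [0.679, -0.3101, 0.033]
ee_rot: [0.408, 1.858, -0.296]
force: [0.6, -0.1, -2.8]
width: 0.647
gripper_force: 30.0
```

drive_tool([
  [[0,0,0],[0.2,0,0.06],-0.2],
  [[0,0,0],[0.3,0,0.1],-0.2],
  [[0,0,0],[0.4,0,0.13],-0.2],
  [[0,0,0],[0.4,0,0.13],-0.2],
])

```text
clock: 24.6
position: [0.6794, -0.3102, 0.0301]
ee_rot: [0.407, 1.856, -0.297]
force: [-3.7, 0.9, 2.9]
width: 0.648
gripper_force: 30.0
```

drive_tool([
  [[0,0,0],[0,0,0],0.3],
  [[0,0,0],[0,0,0],0.7],
  [[0,0,0],[0,0,0],0.8],
  [[0,0,0],[0,0,0],0.8],
  [[0,0,0],[0,0,-2],0.8],
  [[0,0,0],[0,0,-5],0.8],
  [[0,0,0],[0,0,-8],0.8],
  [[0,0.1,0],[-3,0,-9],0.8],
  [[0,0.2,0],[-6,0,-9],0.8],
  [[0,0.3,0],[-10,0,-9],0.8],
  [[0,0.4,0],[-13,0,-9],0.8],
  [[0,0.5,0],[-13,0,-9],0.8],
  [[0,0.6,0],[-13,0,-9],0.8],
  [[0,0.6,0],[-13,0,-9],0.8],
  [[0,0.6,0],[-13,0,-9],0.8],
])

```text
clock: 25.85
position: [0.6167, -0.3098, 0.1519]
ee_rot: [0.522, 2.381, -0.318]
force: [-0.8, -1.3, -0.3]
width: 0.9
gripper_force: 0.0
```

```bash
python3 - <<'E'
from h import *
s,P,R=st();print(P,s["force"],s["joints"].round(3));print(R.as_matrix().round(3))
print(rel([.6,-.1,.2],-.9))
u=cams.get_image("side");t=cams.get_image("top");cv2.imwrite("pics/t2.png",t);cv2.imwrite("pics/s2.png",u)
print(proj("side",[.68,-.31,.03]),proj("top",[.68,-.31,.03]))
E
```

```text
[ 0.61668827 -0.30979294  0.15188103] [-0.84955166 -1.3145925  -0.32592415] [ 0.596  0.419 -0.384  2.159  1.961  0.356 -0.42 ]
[[-0.695  0.447  0.563]
 [ 0.284  0.89  -0.356]
 [-0.661 -0.088 -0.746]]
(array([0.075, 0.732, 0.447]), array([  3.93,  17.51, -12.  ]))
[[391.1075331 256.7942725]] [[386.64871556 178.82194898]]
```

drive_tool([
  [[0.01,0.12,0.07],[1,4,-3],0.8],
  [[0.02,0.24,0.14],[2,8,-6],0.8],
  [[0.03,0.36,0.2],[3,12,-9],0.8],
  [[0.05,0.48,0.3],[3.9,17.5,-12],0.8],
  [[0.06,0.6,0.37],[3.9,17.5,-12],0.8],
  [[0.075,0.732,0.447],[3.9,17.5,-12],0.8],
  [[0.075,0.732,0.447],[3.9,17.5,-12],0.8],
  [[0.075,0.732,0.447],[3.9,17.5,-12],0.8],
  [[0.075,0.732,0.447],[3.9,17.5,-12],0.8],
  [[0.075,0.732,0.447],[3.9,17.5,-12],0.8],
  [[0.075,0.732,0.447],[3.9,17.5,-12],0.8],
  [[0.075,0.732,0.447],[3.9,17.5,-12],0.8],
])

```text
clock: 26.95
position: [0.5973, -0.1047, 0.1928]
ee_rot: [-1.374, -2.815, 0.014]
force: [0.6, -1.3, -1.1]
width: 0.898
gripper_force: 0.0
```

```bash
python3 - <<'E'
from h import *
s,P,R=st();print(P,s["force"],s["joints"].round(3));print(R.as_matrix().round(3)[2])
t=cams.get_image("top");u=cams.get_image("side");cv2.imwrite("pics/t3.png",t)
a=cv2.resize(t[145:225,340:440],None,fx=4,fy=4,interpolation=cv2.INTER_CUBIC);b=cv2.resize(u[216:296,340:440],None,fx=4,fy=4,interpolation=cv2.INTER_CUBIC)
c=cv2.resize(t[170:235,160:295],(800,280),interpolation=cv2.INTER_CUBIC)
cv2.imwrite("pics/v9.png",np.vstack([np.hstack([a,b]),c[:280]]))
E
```

```text
[ 0.59729336 -0.10474465  0.19283375] [ 0.63662225 -1.26069349 -1.09073492] [ 0.465  0.506 -0.564  1.618  0.297  1.117  0.485]
[ 0.004 -0.012 -1.   ]
```

View pics/v9.png

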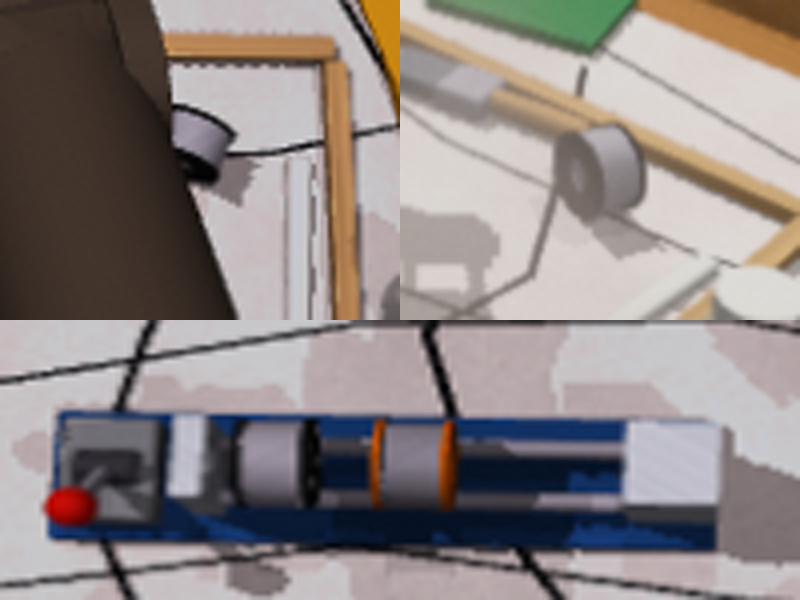

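Picture v9: B stands on its round side, at side panel (600,171). A and orange lie straight in the cradle at (278,465) and (415,463), and the ball at (70,507) shows the lever still released. That was the last picture, so I measure by code from here.

```bash
python3 - <<'E'
from h import *
print(onz("side",(390-.4,258.7-.4),.03).round(4)); print(rel([.677,-.31,.12],-.42))
E
```

```text
[ 0.6711 -0.3111  0.03  ]
(array([-0.01 , -0.004, -0.484]), array([-21.24,  -6.37,   7.32]))
```

drive_tool([
  [[0,0,-0.1],[-6,-2,2],0.8],
  [[0,0,-0.2],[-12,-4,4],0.8],
  [[0,0,-0.3],[-18,-6,6],0.8],
  [[-0.01,0,-0.484],[-21.2,-6.4,7.3],0.8],
  [[-0.01,0,-0.484],[-21.2,-6.4,7.3],0.8],
  [[-0.01,0,-0.484],[-21.2,-6.4,7.3],0.8],
  [[-0.01,0,-0.484],[-21.2,-6.4,7.3],0.8],
  [[-0.01,0,-0.484],[-21.2,-6.4,7.3],0.8],
  [[-0.01,0,-0.484],[-21.2,-6.4,7.3],0.8],
  [[-0.01,0,-0.484],[-21.2,-6.4,7.3],0.8],
  [[-0.01,0,-0.484],[-21.2,-6.4,7.3],0.8],
  [[-0.01,0,-0.484],[-21.2,-6.4,7.3],0.8],
])

```text
clock: 28.05
position: [0.6788, -0.3056, 0.1225]
ee_rot: [-0.648, -3.073, -0.01]
force: [-0.4, 0.6, -0.5]
width: 0.898
gripper_force: 0.0
```

```bash
python3 - <<'E'
from h import *
s,P,R=st();print(P,s["joints"].round(2)); print(rel([.675,-.311,.012],-.42))
E
```

```text
[ 0.67875528 -0.30557506  0.12247393] [ 0.67  0.79 -0.6   1.31  0.44  1.18  1.2 ]
(array([ 0.006, -0.002,  0.004]), array([ 0.1 , -0.71, 11.04]))
```

drive_tool([
  [[0,0,0],[0.1,-0.7,4],0.8],
  [[0,0,0],[0.1,-0.7,8],0.8],
  [[0,0,0],[0.1,-0.7,10],0.8],
  [[0,0,0],[0.1,-0.7,10.9],0.8],
  [[0,0,0],[0.1,-0.7,10.9],0.8],
  [[0,0,0],[0.1,-0.7,10.9],-0.2],
  [[0,0,0],[0.1,-0.7,10.9],-0.2],
  [[0,0,0],[0.1,-0.7,10.9],-0.2],
  [[0,0,0],[0.1,-0.7,10.9],-0.2],
  [[0,0,0],[0.1,-0.7,10.9],-0.2],
  [[0,0,0],[0.1,-0.7,10.9],-0.2],
  [[0,0,0],[0.1,-0.7,10.9],-0.2],
], newtons=25)

```text
clock: 29.05
position: [0.6761, -0.3118, 0.0144]
ee_rot: [0.651, 3.072, 0.011]
force: [-0.2, 0.1, 6.5]
width: 0.65
gripper_force: 25.0
```

```bash
python3 - <<'E'
from h import *
s,P,R=st();print(P,s["force"],s["width"])
t=cams.get_image("top");cv2.imwrite("pics/t4.png",t)
E
```

```text
[ 0.67614256 -0.31182555  0.01444524] [-0.16398792  0.06674701  6.53812281] 0.6501344764491603
```

drive_tool([
  [[0,0,0],[0,0,-4],-0.2],
  [[0,0,0],[0,0,-8],-0.2],
  [[0,0,0],[0,0,-12],-0.2],
  [[0,0,0],[0,0,-15],-0.2],
  [[0,0,0],[0,0,-15],-0.2],
])

```text
clock: 29.52
position: [0.6782, -0.3135, 0.171]
ee_rot: [0.65, 3.064, 0.009]
force: [1.1, 0.4, -1.4]
width: 0.646
gripper_force: 25.0
```

```bash
python3 - <<'E'
from h import *
s,P,R=st();print(P,s["force"],s["width"]);print(rel([.5935,.0837,.155],-1.583))
E
```

```text
[ 0.67822534 -0.31352472  0.1709703 ] [ 1.07669645  0.44135474 -1.39876297] 0.646402888077947
(array([0.011, 0.002, 1.165]), array([23.88, 32.85,  1.67]))
```

drive_tool([
  [[0,0,0.1],[5,7,0.5],-0.2],
  [[0,0,0.3],[10,14,1],-0.2],
  [[0,0,0.5],[16,22,1],-0.2],
  [[0,0,0.7],[23.9,32.8,1],-0.2],
  [[0,0,1.165],[23.9,32.8,1],-0.2],
  [[0,0,1.165],[23.9,32.8,1],-0.2],
  [[0,0,1.165],[23.9,32.8,1],-0.2],
  [[0,0,1.165],[23.9,32.8,1],-0.2],
  [[0,0,1.165],[23.9,32.8,1],-0.2],
  [[0,0,1.165],[23.9,32.8,1],-0.2],
  [[0,0,1.165],[23.9,32.8,1],-0.2],
  [[0,0,1.165],[23.9,32.8,1],-0.2],
  [[0,0,1.165],[23.9,32.8,1],-0.2],
  [[0,0,1.165],[23.9,32.8,1],-0.2],
  [[0,0,1.165],[23.9,32.8,1],-0.2],
  [[0,0,1.165],[23.9,32.8,1],-0.2],
])

```text
clock: 30.85
position: [0.5896, 0.0824, 0.1553]
ee_rot: [-2.233, -2.202, -0.007]
force: [0.2, -0.3, -2.8]
width: 0.646
gripper_force: 25.0
```

```bash
python3 - <<'E'
from h import *
s,P,R=st();print(P,s["force"],s["width"],s["joints"].round(2));print(rel([.594,.0837,.049],-1.583))
E
```

```text
[0.58961955 0.08236395 0.15525005] [ 0.19978648 -0.2599377  -2.83044614] 0.6461699288700695 [ 0.06  0.49 -0.41  1.71  0.22  0.99 -0.44]
(array([-0.001, -0.007, -0.002]), array([ 0.07,  0.44, 10.63]))
```

drive_tool([
  [[0,0,0],[0,0.35,4],-0.2],
  [[0,0,0],[0,0.35,7],-0.2],
  [[0,0,0],[0,0.35,9],-0.2],
  [[0,0,0],[0,0.35,10],-0.2],
  [[0,0,0],[0,0.35,10.5],-0.2],
  [[0,0,0],[0,0.35,10.7],-0.2],
  [[0,0,0],[0,0.35,10.7],-0.2],
])

```text
clock: 31.43
position: [0.5936, 0.0842, 0.0496]
ee_rot: [-2.232, -2.204, -0.009]
force: [0.1, 0.3, -2.7]
width: 0.653
gripper_force: 25.0
```

drive_tool([
  [[0,0,0],[0,0,0.15],-0.2],
  [[0,0,0],[0,0,0.2],-0.2],
  [[0,0,0],[0,0,0.2],-0.2],
])

```text
clock: 31.68
position: [0.5938, 0.0843, 0.0493]
ee_rot: [-2.233, -2.205, -0.01]
force: [-7.3, -1.6, 17.3]
width: 0.654
gripper_force: 25.0
```

drive_tool([
  [[0,0,0],[0,0,0],0.2],
  [[0,0,0],[0,0,0],0.6],
  [[0,0,0],[0,0,0],0.7],
  [[0,0,0],[0,0,-4],0.7],
  [[0,0,0],[0,0,-8],0.7],
  [[0,0,0],[0,0,-12],0.4],
  [[0,0,0],[0,-4,-14],0],
  [[0,0,-0.1],[1,-10,-14],0],
  [[0,0,-0.133],[2.1,-15.8,-14],0],
  [[0,0,-0.133],[2.1,-15.8,-14],0],
  [[0,0,-0.133],[2.1,-15.8,-14],0],
  [[0,0,-0.133],[2.1,-15.8,-14],0],
  [[0,0,-0.133],[2.1,-15.8,-14],0],
  [[0,0,-0.133],[2.1,-15.8,-10],0],
  [[0,0,-0.133],[2.1,-15.8,-9],0],
  [[0,0,-0.133],[2.1,-15.8,-9],0],
])

```text
clock: 33.02
position: [0.4343, 0.106, 0.1344]
ee_rot: [-2.078, -2.345, -0.002]
force: [-0.4, -0.5, 0.2]
width: 0.499
gripper_force: 0.0
```

```bash
python3 - <<'E'
from h import *
s,P,R=st();print(P,s["force"],s["width"],s["joints"].round(2));print(rel([.4357,.1058,.026],-1.45))
t=cams.get_image("top");u=cams.get_image("side");cv2.imwrite("pics/t5.png",t);cv2.imwrite("pics/s5.png",u)
# spools in cradle seen from side + knob/axle unchanged?
t0=cv2.imread("pics/top0_raw.png");u0=cv2.imread("pics/side0_raw.png")
def red(im,x0,y0,x1,y1):
    c=im[y0:y1,x0:x1].astype(int);m=(c[...,2]>110)&(c[...,1]<60)&(c[...,0]<60);v,w=np.nonzero(m);return (w.mean()+x0).round(1),(v.mean()+y0).round(1),m.sum()
print(red(u0,235,230,275,260),red(u,235,230,275,260))
E
```

```text
[0.43426487 0.10598736 0.13443439] [-0.37684047 -0.50610254  0.17363351] 0.49887828978332244 [ 0.06  0.31 -0.5   2.07  0.19  0.81 -0.44]
(array([-0.005, -0.007, -0.   ]), array([-0.11,  0.19, 10.84]))
(np.float64(256.3), np.float64(244.8), np.int64(92)) (np.float64(256.3), np.float64(244.8), np.int64(93))
```

drive_tool([
  [[0,0,0],[0,0.1,4],0],
  [[0,0,0],[0,0.1,8],0],
  [[0,0,0],[0,0.1,10],0],
  [[0,0,0],[0,0.1,10.8],0],
  [[0,0,0],[0,0.1,10.8],0],
  [[0,0,0],[0,0.1,10.8],-0.9],
  [[0,0,0],[0,0.1,10.8],-0.9],
  [[0,0,0],[0,0.1,10.8],-0.9],
  [[0,0,0],[0,0.1,10.8],-0.9],
  [[0,0,0],[0,0.1,10.8],-0.9],
  [[0,0,0],[0,0.1,10.8],-0.9],
  [[0,0,0],[0,0.1,10.8],-0.9],
  [[0,0,0],[0,0.1,10.8],-0.9],
], newtons=40)

```text
clock: 34.2
position: [0.4356, 0.1076, 0.0293]
ee_rot: [-2.079, -2.348, -0.007]
force: [-4.2, -1.1, 8.6]
width: 0.164
gripper_force: 40.0
```

```bash
python3 - <<'E'
from h import *
s,P,R=st();print(P,s["force"],s["width"]*92,R.as_matrix().round(4).tolist())
E
```

```text
[0.43562571 0.10757892 0.02932639] [-4.23852813 -1.14992584  8.58924055] 15.095901662536232 [[-0.1211, 0.9926, -0.0006], [0.9926, 0.1211, 0.0068], [0.0068, 0.0002, -1.0]]
```

drive_tool([
  [[0,0,0],[0,0,-2],-0.9],
  [[0,0,0],[0,0,-4],-0.9],
  [[0,0,0],[0,0,-7],-0.9],
  [[0,0,0],[0,0,-10],-0.9],
  [[0,0,0],[0,0,-12],-0.9],
  [[0,0,0],[0,0,-12],-0.9],
  [[0,0,0],[0,0,-12],-0.9],
])

```text
clock: 34.78
position: [0.4367, 0.1068, 0.1496]
ee_rot: [-2.081, -2.349, -0.011]
force: [0.1, 0.1, -2.8]
width: 0.162
gripper_force: 40.0
```

```bash
cat >> h.py <<'E'
def red(im,c,r=22):
    c=np.round(c).astype(int);x0,y0=c-r
    a=im[y0:y0+2*r,x0:x0+2*r].astype(int);m=(a[...,2]>90)&(a[...,1]<.45*a[...,2])&(a[...,0]<.45*a[...,2])
    n,l,s,cc=cv2.connectedComponentsWithStats(m.astype(np.uint8))
    k=1+np.argmax(s[1:,4]);return cc[k]+[x0,y0],s[k,4]
def knob(guess):
    t=cams.get_image("top");u=cams.get_image("side")
    a,na=red(t,proj("top",guess)[0]);b,nb=red(u,proj("side",guess)[0]);X=tri(a,b)
    print("knob px",a.round(1),na,b.round(1),nb,"res",(proj("top",X)[0]-a).round(1),(proj("side",X)[0]-b).round(1));return X
E
python3 - <<'E'
from h import *
s,P,R=st();print(P,s["force"],s["width"]*92)
g=R.apply([-.1375,0,-.016])+P;X=knob(g);print("pred",g.round(4),"seen",X.round(4),"tool frame",R.inv().apply(X-P).round(4))
t0=cv2.imread("pics/top0_raw.png");u0=cv2.imread("pics/side0_raw.png");k0=[.452,-.0304,.045]
print("start calib",tri(red(t0,proj("top",k0)[0])[0],red(u0,proj("side",k0)[0])[0]))
E
```

```text
[0.43674103 0.10677526 0.14958331] [ 0.12891143  0.074726   -2.82459909] 14.900693045505024
knob px [295.2 249.5] 107 [256.7 206.4] 129 res [-0.5  0.6] [ 0.7 -0.1]
pred [ 0.4533 -0.0298  0.1646] seen [ 0.4541 -0.031   0.163 ] tool frame [-0.1387  0.0007 -0.0144]
start calib [ 0.45249961 -0.02976921  0.04482786]
```

```bash
python3 - <<'E'
from h import *
o=-I["top"]["R"].T@I["top"]["t"];print("cam",o.round(3))
t=cv2.imread("pics/top0_raw.png").astype(float)
b=t[...,0]-.5*t[...,2]-.5*t[...,1]*0  # blueness
def edge(col,idx):  # subpixel half-height crossing
    v=col[idx];m=(v.max()+v.min())/2
    for i in range(len(v)-1):
        if (v[i]-m)*(v[i+1]-m)<=0: return idx[i]+(idx[i+1]-idx[i])*(v[i]-m)/(v[i]-v[i+1])
U=[];L=[]
for c in range(205,262):
    u=edge(b[:,c],list(range(185,198)));l=edge(b[:,c],list(range(229,214,-1)))
    pu=onz("top",(c,u),.012);pl=onz("top",(c,l),0.)
    U.append([pu[1],pu[0]]);L.append([pl[1],pl[0]])
for n,E,sgn in(("up",U,-.045),("lo",L,.045)):
    E=np.array(E);k=np.polyfit(E[:,0]-.1497,E[:,1],1);r=E[:,1]-np.polyval(k,E[:,0]-.1497);print(n,"centre x",(k[1]+sgn).round(4),"slope",k[0].round(4),"rms",r.std().round(4))
# end edges of base row-wise: guide/near end right, left end
E
```

```text
cam [0.343 0.016 1.385]
up centre x 0.5981 slope -0.0014 rms 0.0052
lo centre x 0.5855 slope 0.0941 rms 0.0024
```

```bash
python3 - <<'E'
from h import *
print(rel([.590,-.175,.15],-1.583))
E
```

```text
(array([-0.001, -0.007,  0.133]), array([-29.8 ,  11.94,  -0.43]))
```

drive_tool([
  [[0,0,0],[-2,1,-0.4],-0.9],
  [[0,0,0.02],[-5,2,-0.4],-0.9],
  [[0,0,0.04],[-8,3,-0.4],-0.9],
  [[0,0,0.06],[-11,4.2,-0.4],-0.9],
  [[0,0,0.08],[-14,5.5,-0.4],-0.9],
  [[0,0,0.1],[-17,6.7,-0.4],-0.9],
  [[0,0,0.12],[-20,8,-0.4],-0.9],
  [[0,0,0.133],[-23,9,-0.4],-0.9],
  [[0,0,0.133],[-26,10.3,-0.4],-0.9],
  [[0,0,0.133],[-28.5,11.5,-0.4],-0.9],
  [[0,-0.007,0.133],[-29.8,11.9,-0.4],-0.9],
  [[0,-0.007,0.133],[-29.8,11.9,-0.4],-0.9],
  [[0,-0.007,0.133],[-29.8,11.9,-0.4],-0.9],
  [[0,-0.007,0.133],[-29.8,11.9,-0.4],-0.9],
  [[0,-0.007,0.133],[-29.8,11.9,-0.4],-0.9],
])

```text
clock: 36.13
position: [0.5897, -0.1728, 0.1501]
ee_rot: [-2.231, -2.21, -0.0]
force: [0.4, 0.4, -1.1]
width: 0.163
gripper_force: 40.0
```

```bash
python3 - <<'E'
from h import *
s,P,R=st();print(P,s["force"],s["width"]*92,s["joints"].round(2));print(rel([.590,-.170,.0495],-1.583))
g=R.apply([-.1387,0,-.0155])+P;X=knob(g);print("tool frame",R.inv().apply(X-P).round(4))
E
```

```text
[ 0.58972415 -0.17277757  0.15013518] [ 0.39665995  0.44221346 -1.05124725] 15.012734230348652 [ 0.44  0.52 -0.36  1.67  0.21  1.    0.01]
(array([-0.001, -0.001,  0.003]), array([ 0.27,  0.04, 10.06]))Traceback (most recent call last):
  File "<stdin>", line 3, in <module>
  File "h.py", line 33, in knob
    a,na=red(t,proj("top",guess)[0]);b,nb=red(u,proj("side",guess)[0]);X=tri(a,b)
         ~~~^^^^^^^^^^^^^^^^^^^^^^^^
  File "h.py", line 30, in red
    k=1+np.argmax(s[1:,4]);return cc[k]+[x0,y0],s[k,4]
        ~~~~~~~~~^^^^^^^^^
    return _wrapfunc(a, 'argmax', axis=axis, out=out, **kwds)
    return bound(*args, **kwds)
ValueError: attempt to get argmax of an empty sequence
```

drive_tool([
  [[0,0,0.003],[0,0,3],-0.9],
  [[0,0,0.003],[0,0,6],-0.9],
  [[0,0,0.003],[0,0,8.5],-0.9],
  [[0,0,0.003],[0,0,10],-0.9],
  [[0,0,0.003],[0,0,10.1],-0.9],
  [[0,0,0.003],[0,0,10.1],-0.9],
  [[0,0,0.003],[0,0,10.1],-0.9],
])

```text
clock: 36.82
position: [0.5912, -0.1743, 0.0508]
ee_rot: [2.236, 2.205, 0.002]
force: [-0.1, 0.0, -1.9]
width: 0.164
gripper_force: 40.0
```

```bash
python3 - <<'E'
from h import *
s,P,R=st();print(P,s["force"],s["ft_torque"],R.as_matrix().round(4).tolist())
u=cams.get_image("side");t=cams.get_image("top")
g=R.apply([-.1387,0,-.0155])+P;q=proj("side",g)[0];
b,nb=red(u,q);print("side knob pred",q.round(1),"seen",b.round(1),nb)
# side-view shaft tip: predicted and patch
tp=P+R.apply([.1413,0,-.0155]);print("tip",tp.round(4),proj("side",tp).round(1),proj("top",tp).round(1))
E
```

```text
[ 0.59117303 -0.17426614  0.05083325] [-0.14659547  0.03935057 -1.89009332] [-0.1237461   0.02798802 -0.0075086 ] [[0.0142, 0.9999, 0.0017], [0.9999, -0.0142, 0.0002], [0.0002, 0.0017, -1.0]]Traceback (most recent call last):
  File "<stdin>", line 5, in <module>
  File "h.py", line 30, in red
    k=1+np.argmax(s[1:,4]);return cc[k]+[x0,y0],s[k,4]
        ~~~~~~~~~^^^^^^^^^
    return _wrapfunc(a, 'argmax', axis=axis, out=out, **kwds)
    return bound(*args, **kwds)
ValueError: attempt to get argmax of an empty sequence
```

drive_tool([
  [[0,0,0],[1,-0.05,0.1],-0.9],
  [[0,0,0],[2,-0.05,0.1],-0.9],
  [[0,0,0],[3,-0.05,0.1],-0.9],
  [[0,0,0],[3.5,-0.05,0.1],-0.9],
  [[0,0,0],[4,-0.05,0.1],-0.9],
  [[0,0,0],[4.4,-0.05,0.1],-0.9],
  [[0,0,0],[4.8,-0.05,0.1],-0.9],
  [[0,0,0],[4.8,-0.05,0.1],-0.9],
])

```text
clock: 37.58
position: [0.5907, -0.1255, 0.0487]
ee_rot: [-2.236, -2.206, -0.001]
force: [0.3, 0.4, -2.1]
width: 0.162
gripper_force: 40.0
```

drive_tool([
  [[0,0,0],[0.8,0,0],-0.9],
  [[0,0,0],[1.6,0,0],-0.9],
  [[0,0,0],[2.4,0,0],-0.9],
  [[0,0,0],[3.2,0,0],-0.9],
  [[0,0,0],[4,0,0],-0.9],
  [[0,0,0],[4,0,0],-0.9],
])

```text
clock: 38.08
position: [0.5913, -0.0835, 0.0487]
ee_rot: [-2.234, -2.207, -0.002]
force: [0.1, 0.5, -2.0]
width: 0.156
gripper_force: 40.0
```

drive_tool([
  [[0,0,0],[0.8,0,-0.05],-0.9],
  [[0,0,0],[1.6,0,-0.05],-0.9],
  [[0,0,0],[2.4,0,-0.05],-0.9],
  [[0,0,0],[3.2,0,-0.05],-0.9],
  [[0,0,0],[4,0,-0.05],-0.9],
  [[0,0,0],[4.8,0,-0.05],-0.9],
  [[0,0,0],[5.6,0,-0.05],-0.9],
  [[0,0,0],[6.4,0,-0.05],-0.9],
  [[0,0,0],[7.1,0,-0.05],-0.9],
  [[0,0,0],[7.1,0,-0.05],-0.9],
])

```text
clock: 38.92
position: [0.5923, -0.0131, 0.0493]
ee_rot: [-2.235, -2.207, -0.002]
force: [-0.2, 1.0, -2.2]
width: 0.162
gripper_force: 40.0
```

```bash
python3 - <<'E'
from h import *
s,P,R=st();print(P,s["force"],s["ft_torque"],s["width"])
u=cams.get_image("side");t=cams.get_image("top");cv2.imwrite("pics/s6.png",u);cv2.imwrite("pics/t6.png",t)
E
```

```text
[ 0.59227031 -0.0130891   0.04926587] [-0.24384964  0.95640141 -2.2285152 ] [-0.05785884  0.03444824 -0.03331538] 0.16206621395635176
```

drive_tool([
  [[0,0,0],[0,0,0],-0.7],
  [[0,0,0],[0,0,0],-0.4],
  [[0,0,0],[0,0,0],0],
  [[0,0,0],[0,0,0],0],
  [[0,0,0],[0,0,0],0],
  [[0,0,0],[0,0,-4],0],
  [[0,0,0],[0,0,-8],0],
  [[0,0,0],[-4,0,-8],0],
  [[0,0,0],[-8,0,-8],0],
  [[0,0,0],[-12,0,-8],0],
  [[0,0,0],[-13.9,0,-8],0],
  [[0,0,0],[-13.9,0,-8],0],
  [[0,0,0],[-13.9,0,-8],0],
])

```text
clock: 40.1
position: [0.5898, -0.1564, 0.1291]
ee_rot: [-2.241, -2.201, -0.0]
force: [1.0, 1.2, -0.1]
width: 0.499
gripper_force: 0.0
```

```bash
python3 - <<'E'
from h import *
s,P,R=st();print(P,s["force"])
u=cams.get_image("side");t=cams.get_image("top");cv2.imwrite("pics/s7.png",u);cv2.imwrite("pics/t7.png",t)
g=np.array([.590,-.152,.06])
for n,im in(("side",u),("top",t)):
    q=proj(n,g)[0];print(n,"pred",q.round(1))
    try:print(red(im,q))
    except Exception as e:print("none")
E
```

```text
[ 0.58981572 -0.156359    0.12905216] [ 0.95675894  1.24223068 -0.0527096 ]
side pred [324.8 237.8]
(array([324.14285714, 239.38571429]), np.int32(70))
top pred [335.7 206.2]
none
```

drive_tool([
  [[0,0,0],[0.4,0,3],0],
  [[0,0,0],[0.4,0,6],0],
  [[0,0,0],[0.4,0,8],0],
  [[0,0,0],[0.4,0,9.1],0],
  [[0,0,0],[0.4,0,9.1],0],
  [[0,0,0],[0.4,0,9.1],-0.7],
  [[0,0,0],[0.4,0,9.1],-0.7],
  [[0,0,0],[0.4,0,9.1],-0.7],
  [[0,0,0],[0.4,0,9.1],-0.7],
  [[0,0,0],[0.4,0,9.1],-0.7],
  [[0,0,0],[0.4,0,9.1],-0.7],
  [[0,0,0],[0.4,0,9.1],-0.7],
], newtons=40)

```text
clock: 41.2
position: [0.5906, -0.1505, 0.0386]
ee_rot: [2.238, 2.204, 0.002]
force: [0.5, 1.6, 1.8]
width: 0.289
gripper_force: 40.0
```

```bash
python3 - <<'E'
from h import *
s,P,R=st();print(P,s["force"],s["ft_torque"],s["width"]*92,rel([.590,-.155,.0475],-1.583))
E
```

```text
[ 0.59064213 -0.15052778  0.03863519] [0.4919433  1.63436489 1.77385866] [ 0.07796729 -0.07293362 -0.0828776 ] 26.552972814824535 (array([ 0.001, -0.   , -0.003]), array([-0.45, -0.06, -0.89]))
```

drive_tool([
  [[0,0,0],[0,0,-0.3],-0.7],
  [[0,0,0],[0,0,-0.6],-0.7],
  [[0,0,0],[0,0,-0.8],-0.7],
  [[0,0,0],[0,0,-0.8],-0.7],
])

```text
clock: 41.53
position: [0.5901, -0.1508, 0.0465]
ee_rot: [2.238, 2.205, 0.0]
force: [-0.5, -0.1, -1.6]
width: 0.297
gripper_force: 40.0
```

```bash
python3 - <<'E'
from h import *
s,P,R=st();print(P,s["force"],s["ft_torque"])
u=cams.get_image("side")
print(red(u,proj("side",[.590,-.152,.062])[0]),[proj("side",[.590,-.152,z]).round(1).tolist() for z in(.055,.065)])
E
```

```text
[ 0.59012722 -0.15081135  0.04645638] [-0.47292573 -0.13917557 -1.62224821] [-0.36531215  0.03881033  0.03561191]
(array([326.76315789, 238.21052632]), np.int32(38)) [[[324.7, 239.4]], [[324.9, 236.3]]]
```

drive_tool([
  [[0,0,0],[0.7,0,0],-0.7],
  [[0,0,0],[1.4,0,0],-0.7],
  [[0,0,0],[2.1,0,0],-0.7],
  [[0,0,0],[2.8,0,0],-0.7],
  [[0,0,0],[3.5,0,0],-0.7],
  [[0,0,0],[4.2,0,0],-0.7],
  [[0,0,0],[4.9,0,0],-0.7],
  [[0,0,0],[4.9,0,0],-0.7],
])

```text
clock: 42.25
position: [0.5911, -0.099, 0.0462]
ee_rot: [-2.234, -2.207, -0.002]
force: [0.7, -0.3, -1.9]
width: 0.292
gripper_force: 40.0
```

drive_tool([
  [[0,0,0],[0.7,0,0],-0.7],
  [[0,0,0],[1.4,0,0],-0.7],
  [[0,0,0],[2.1,0,0],-0.7],
  [[0,0,0],[2.8,0,0],-0.7],
  [[0,0,0],[3.5,0,0],-0.7],
  [[0,0,0],[4.2,0,0],-0.7],
  [[0,0,0],[4.9,0,0],-0.7],
  [[0,0,0],[4.9,0,0],-0.7],
])

```text
clock: 42.92
position: [0.5919, -0.0516, 0.0466]
ee_rot: [2.237, 2.206, 0.001]
force: [-0.9, -0.2, 4.6]
width: 0.292
gripper_force: 40.0
```

drive_tool([
  [[0,0,0],[0.2,0,-0.1],-0.7],
  [[0,0,0],[0.8,0,-0.12],-0.7],
  [[0,0,0],[1.4,0,-0.12],-0.7],
  [[0,0,0],[2.0,0,-0.12],-0.7],
  [[0,0,0],[2.4,0,-0.12],-0.7],
  [[0,0,0],[2.4,0,-0.12],-0.7],
])

```text
clock: 43.42
position: [0.5921, -0.0286, 0.0478]
ee_rot: [2.237, 2.204, -0.0]
force: [-1.6, -4.2, 5.9]
width: 0.298
gripper_force: 40.0
```

drive_tool([
  [[0,0,0],[0,0,-0.1],-0.7],
  [[0,0,0],[0,0,-0.15],-0.7],
  [[0,0,0],[0.3,0,-0.15],-0.7],
  [[0,0,0],[0.6,0,-0.15],-0.7],
  [[0,0,0],[0.6,0,-0.15],-0.7],
])

```text
clock: 43.83
position: [0.5919, -0.0209, 0.0486]
ee_rot: [-2.235, -2.206, -0.001]
force: [-0.0, -0.2, -2.2]
width: 0.29
gripper_force: 40.0
```

drive_tool([
  [[0,0,0],[0.4,0,0],-0.7],
  [[0,0,0],[0.8,0,0],-0.7],
  [[0,0,0],[1.1,0,0],-0.7],
  [[0,0,0],[1.3,0,0],-0.7],
  [[0,0,0],[1.3,0,0],-0.7],
])

```text
clock: 44.25
position: [0.5923, -0.0085, 0.0489]
ee_rot: [-2.236, -2.206, -0.001]
force: [0.3, 0.1, -2.4]
width: 0.3
gripper_force: 40.0
```

drive_tool([
  [[0,0,0],[0.15,0,0],-0.7],
  [[0,0,0],[0.3,0,0],-0.7],
  [[0,0,0],[0.4,0,0],-0.7],
  [[0,0,0],[0.5,0,0],-0.7],
  [[0,0,0],[0.5,0,0],-0.7],
])

```text
clock: 44.67
position: [0.5923, -0.0048, 0.0489]
ee_rot: [2.238, 2.205, 0.0]
force: [0.7, -1.8, -1.7]
width: 0.294
gripper_force: 40.7
```

drive_tool([
  [[0,0,0],[0.15,0,0],-0.7],
  [[0,0,0],[0.3,0,0],-0.7],
  [[0,0,0],[0.4,0,0],-0.7],
  [[0,0,0],[0.4,0,0],-0.7],
])

```text
clock: 45.0
position: [0.5922, -0.0049, 0.0489]
ee_rot: [2.239, 2.2, -0.005]
force: [0.3, -11.8, 1.0]
width: 0.297
gripper_force: 46.1
```

```bash
python3 - <<'E'
from h import *
s,P,R=st();print(P,s["force"],s["ft_torque"],s["width"])
u=cams.get_image("side");cv2.imwrite("pics/s8.png",u)
print(red(u,proj("side",[.592,-.0103,.065])[0]),proj("side",[.592,-.0103,.065]).round(1))
E
```

```text
[ 0.59224442 -0.00490518  0.04888251] [  0.27406396 -11.81550459   1.01129327] [-2.77874281  0.14487987  0.15472674] 0.2973998313620273
(array([288.5       , 218.60344828]), np.int32(58)) [[287.3 217.6]]
```

drive_tool([
  [[0,0,0],[-0.4,0,0],-0.7],
  [[0,0,0],[-0.4,0,0],-0.3],
  [[0,0,0],[-0.4,0,0],0],
  [[0,0,0],[-0.4,0,0],0],
  [[0,0,0],[-0.4,0,0],0],
  [[0,0,0],[-0.4,0,-4],0],
  [[0,0,0],[-0.4,0,-8],0],
  [[0,0,0],[-4,0,-11],0],
  [[0,0,0],[-8,-2,-12],-0.6],
  [[0,0,0],[-12,-4,-12],-1],
  [[0,0,0],[-16,-6,-12],-1],
  [[0,0,0],[-20,-8,-12],-1],
  [[0,0,0],[-24,-8,-12],-1],
  [[0,0,0],[-24,-8,-12],-1],
  [[0,0,0],[-24,-8,-12],-1],
])

```text
clock: 46.3
position: [0.5081, -0.2443, 0.169]
ee_rot: [2.243, 2.196, -0.0]
force: [-0.2, 0.4, 0.2]
width: 0.041
gripper_force: 0.0
```

```bash
python3 - <<'E'
from h import *
s,P,R=st();print(P,s["force"])
t=cams.get_image("top");u=cams.get_image("side");cv2.imwrite("pics/s9.png",u);cv2.imwrite("pics/t9.png",t)
g=[.5917,-.0103,.065]
for n,im in(("side",u),("top",t)):
    q=proj(n,g)[0];print(n,"pred",q.round(1))
    try:print(red(im,q))
    except Exception as e:print("none")
try:print(knob(g))
except Exception as e:print(e)
# row profile along knob in top image (red-ness), around row
q=proj("top",g)[0];r=int(round(q[1]));a=t[r-1:r+2].astype(int).mean(0);print([(c,a[c].round().astype(int).tolist()) for c in range(275,302)])
print("face px",proj("top",[.5925,.0047,.079]),"back",proj("top",[.592,-.0253,.065]))
E
```

```text
[ 0.5080813  -0.2443078   0.16899722] [-0.18138272  0.36522811  0.20999153]
side pred [287.2 217.6]
(array([286.84615385, 218.10989011]), np.int32(91))
top pred [286.2 204.9]
(array([287.66216216, 204.2027027 ]), np.int32(74))
knob px [287.7 204.1] 75 [286.8 218.1] 91 res [-0.7  0.7] [ 1.  -0.2]
[ 0.59197958 -0.01252773  0.06462746]
[(275, [168, 157, 158]), (276, [168, 157, 158]), (277, [169, 157, 158]), (278, [168, 157, 158]), (279, [168, 157, 158]), (280, [162, 151, 152]), (281, [101, 93, 97]), (282, [8, 9, 68]), (283, [6, 7, 83]), (284, [7, 9, 139]), (285, [7, 10, 157]), (286, [7, 10, 166]), (287, [8, 11, 168]), (288, [7, 12, 172]), (289, [7, 11, 173]), (290, [7, 12, 173]), (291, [12, 16, 170]), (292, [61, 62, 142]), (293, [159, 156, 161]), (294, [182, 180, 181]), (295, [181, 178, 180]), (296, [185, 181, 182]), (297, [190, 188, 190]), (298, [189, 187, 190]), (299, [190, 188, 190]), (300, [191, 188, 190]), (301, [190, 187, 190])]
face px [[281.00304195 203.69632825]] back [[291.49954371 204.87242789]]
```

drive_tool([
  [[0,0,0],[4,2,0],-1],
  [[0,0,0],[8,5,0],-1],
  [[0,0,0],[12,8.1,0],-1],
  [[0,0,0],[16,8.35,2],-1],
  [[0,0,0],[17,8.35,6],-1],
  [[0,0,0],[17,8.35,9.5],-1],
  [[0,0,0],[17,8.35,11.6],-1],
  [[0,0,0],[17,8.35,11.6],-1],
  [[0,0,0],[18,8.35,11.6],-1],
  [[0,0,0],[19,8.35,11.6],-1],
  [[0,0,0],[20,8.35,11.6],-1],
  [[0,0,0],[20.4,8.35,11.6],-1],
  [[0,0,0],[20.7,8.35,11.6],-1],
  [[0,0,0],[20.7,8.35,11.6],-1],
])

```text
clock: 47.67
position: [0.5969, -0.0349, 0.0551]
ee_rot: [2.236, 2.201, 0.002]
force: [0.4, -6.4, 4.2]
width: 0.003
gripper_force: 2.6
```

drive_tool([
  [[0,0,0],[0.15,-0.2,0],-1],
  [[0,0,0],[0.25,-0.3,0],-1],
  [[0,0,0],[0.25,-0.3,0],-1],
])

```text
clock: 47.92
position: [0.5958, -0.0348, 0.0552]
ee_rot: [2.236, 2.196, 0.004]
force: [6.0, -11.0, -0.7]
width: 0.003
gripper_force: 5.5
```

drive_tool([
  [[0,0,0],[-1,0,0],-1],
  [[0,0,0],[-2,0,-3],-1],
  [[0,0,0],[-2,0,-7],-1],
  [[0,0,0],[-2,0,-11],-0.5],
  [[0,0,0],[-1,0,-15],0],
  [[0,0,0],[10,-1,-15],0],
  [[0,0,0],[34.2,-3.8,-15],0],
  [[0,0,0],[34.2,-3.8,-15],0],
  [[0,0,0],[34.2,-3.8,-15],0],
  [[0,0,0],[34.2,-3.8,-15],0],
  [[0,0,0],[34.2,-3.8,-15],0],
  [[0,0,0],[34.2,-3.8,-15],0],
  [[0,0,0],[34.2,-3.8,-15],0],
  [[0,0,0],[34.2,-3.8,-15],0],
  [[0,0,0],[34.2,-3.8,-15],0],
  [[0,0,0],[34.2,-3.8,-15],0],
])

```text
clock: 49.25
position: [0.5585, 0.3135, 0.2038]
ee_rot: [-2.233, -2.209, -0.002]
force: [0.5, -0.5, -0.2]
width: 0.5
gripper_force: 0.0
```

```bash
python3 - <<'E'
from h import *
s,P,R=st();print(P,s["width"],rel([.558,.3065,.092],-1.583))
u=cams.get_image("side")
print(red(u,proj("side",[.558,.3063,.104])[0]),proj("side",[.558,.3063,.104]).round(1))
E
```

```text
[0.55849347 0.31351777 0.20383671] 0.5001243570083082 (array([ 0.   , -0.002,  0.001]), array([-0.72, -0.05, 11.18]))
(array([206.78787879, 175.27272727]), np.int32(33)) [[207.4 175.5]]
```

drive_tool([
  [[0,0,0],[-0.7,-0.05,4],0],
  [[0,0,0],[-0.7,-0.05,8],0],
  [[0,0,0],[-0.7,-0.05,11.2],0],
  [[0,0,0],[-0.7,-0.05,11.2],0],
  [[0,0,0],[-0.7,1,11.2],0],
  [[0,0,0],[-0.7,2,11.2],0],
  [[0,0,0],[-0.7,3,11.2],0],
  [[0,0,0],[-0.7,4,11.2],0],
  [[0,0,0],[-0.7,5,11.2],0],
  [[0,0,0],[-0.7,6,11.2],0],
  [[0,0,0],[-0.7,7,11.2],0],
  [[0,0,0],[-0.7,7.8,11.2],0],
  [[0,0,0],[-0.7,8.3,11.2],0],
  [[0,0,0],[-0.7,8.6,11.2],0],
  [[0,0,0],[-0.7,8.6,11.2],0],
])

```text
clock: 50.55
position: [0.6454, 0.3031, 0.0912]
ee_rot: [-2.237, -2.204, 0.0]
force: [-1.6, -0.8, 0.6]
width: 0.497
gripper_force: 0.7
```

drive_tool([
  [[0,0,0],[0,0.2,0],0],
  [[0,0,0],[0,0.35,0],0],
  [[0,0,0],[0,0.45,0],0],
  [[0,0,0],[0,0.45,0],0],
])

```text
clock: 50.88
position: [0.646, 0.3032, 0.0909]
ee_rot: [-2.233, -2.205, 0.009]
force: [-13.8, -2.9, 8.1]
width: 0.501
gripper_force: 7.1
```

Stop reached, so the lever is locked. I retreat and check everything numerically.

drive_tool([
  [[0,0,0],[0,-0.8,0],0],
  [[0,0,0],[0,-0.8,-4],0],
  [[0,0,0],[0,-0.8,-8],0],
  [[0,0,0],[0,-0.8,-13],0],
  [[0,0,0],[5,-10,-16],0],
  [[0,0,0],[10,-20,-16],0],
  [[0,0,0],[14,-26,-16],0],
  [[0,0,0],[14,-26,-16],0],
  [[0,0,0],[14,-26,-16],0],
  [[0,0,0],[14,-26,-16],0],
  [[0,0,0],[14,-26,-16],0],
  [[0,0,0],[14,-26,-16],0],
])

```text
clock: 51.88
position: [0.3827, 0.4533, 0.2532]
ee_rot: [-2.22, -2.215, -0.005]
force: [-2.4, 0.5, -0.2]
width: 0.502
gripper_force: 0.0
```

```bash
python3 - <<'E'
from h import *
s,P,R=st();print(P,s["clock"])
t=cams.get_image("top");u=cams.get_image("side")
for nm,g in(("ball",[.6346,.3063,.1042]),("knob",[.5917,-.0103,.065])):
    for n,im in(("side",u),("top",t)):
        q=proj(n,g)[0]
        try:print(nm,n,q.round(1),red(im,q,14))
        except Exception:print(nm,n,"hidden")
t0=cv2.imread("pics/top0_raw.png");u0=cv2.imread("pics/side0_raw.png")
for n,g,im,im0 in(("jar top",[.554,-.495,.09],t,t0),("mug top",[.471,.51,.09],t,t0),("jar side",[.554,-.495,.05],u,u0),("mug side",[.471,.51,.05],u,u0)):
    c=proj(n.split()[1],g)[0].astype(int);d=[x[c[1]-15:c[1]+15,c[0]-15:c[0]+15].astype(float) for x in(im,im0)];print(n,"diff",abs(d[0]-d[1]).mean().round(1))
# top-view profile along axle line between cheeks: classify colours
print([(round(y-.1497,3),t[tuple(np.round(proj("top",[.5943+(y-.1497)*.0119,y,.095])[0][::-1]).astype(int))].tolist()) for y in np.arange(.06,.25,.008)])
E
```

```text
[0.38270843 0.45334771 0.2532422 ] 51.8833
ball side [225.7 168.4] (array([225.35714286, 168.35714286]), np.int32(28))
ball top [173.3 186.5] (array([172.5625    , 185.29166667]), np.int32(48))
knob side [287.2 217.6] (array([285.96774194, 217.97849462]), np.int32(93))
knob top [286.2 204.9] (array([286.95774648, 204.36619718]), np.int32(71))
jar top diff 9.3
mug top diff 45.4
jar side diff 0.8
mug side diff 11.8
[(np.float64(-0.09), [59, 53, 57]), (np.float64(-0.082), [29, 26, 28]), (np.float64(-0.074), [138, 124, 134]), (np.float64(-0.066), [141, 128, 137]), (np.float64(-0.058), [139, 125, 135]), (np.float64(-0.05), [143, 129, 138]), (np.float64(-0.042), [113, 102, 110]), (np.float64(-0.034), [74, 66, 72]), (np.float64(-0.026), [71, 64, 69]), (np.float64(-0.018), [9, 52, 116]), (np.float64(-0.01), [141, 128, 136]), (np.float64(-0.002), [144, 129, 138]), (np.float64(0.006), [137, 124, 133]), (np.float64(0.014), [77, 70, 78]), (np.float64(0.022), [100, 90, 97]), (np.float64(0.03), [110, 99, 106]), (np.float64(0.038), [81, 72, 77]), (np.float64(0.046), [61, 55, 59]), (np.float64(0.054), [27, 24, 25]), (np.float64(0.062), [135, 121, 131]), (np.float64(0.07), [139, 125, 135]), (np.float64(0.078), [140, 126, 135]), (np.float64(0.086), [29, 26, 27]), (np.float64(0.094), [64, 58, 62])]
```

```bash
python3 -c "
from cell import job;print(job.sign_off())"
```

```text
the job is handed in; nothing more can be done
None
```

The job is handed in: lever released, all three spools on the bench laid in the dispenser (the yellow look-alike left alone), axle pushed home by its knob until it met the guide block, and lever locked again, at 52 s of the 210 s; the arm hid the mug in the last top picture, but nothing came near the mug or the jar.

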